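Clear the lost-property pile

TASK

The things handed in at the lost-property desk are piled on one another: take the pile apart from the top down, one thing at a time, and put each into the low tray made to its own shape and size, lying flat inside the rim with the same side up as now. Set things down rather than drop them, and tip none of them over; leave all four released in their trays.

Things in the scene. Friction and masses are not known exactly. Their poses are not given: they have to be found in the camera images.
- tin: Small round metal tin, 40 mm across and 30 mm high, on top of the pile (standing on the power bank). Loose, about 70 g. Origin: centre of its underside; z up
- powerbank: Grey rectangular power bank, 84 x 42 x 30 mm (x, y, z), second from the top, lying on the spectacle case. Loose, about 180 g. Origin: centre of its underside; x along its length, z up
- case: Black hard spectacle case with flat top and bottom and half-round ends, 120 x 50 x 36 mm (x, y, z), third from the top, lying on the parcel. Loose, about 120 g. Origin: centre of its underside; x along its length, z up
- parcel: Small brown cardboard parcel with a paper band, a stiff box of 150 x 64 x 40 mm (x, y, z), at the bottom of the pile, on the desk. Loose, about 300 g. Origin: centre of its underside; x along its length, z up
- tin_tray: Round tray for the tin, plain grey floor and dark wooden rim, 60 mm across inside. Its floor lies 3 mm above the desk, inside a 5 mm thick rim whose top is 7 mm above the desk. Fixed. Origin: centre of the underside, at desk height; z up
- powerbank_tray: Smaller rectangular tray, for the power bank, plain grey floor and dark wooden rim, 102 x 60 mm inside (x, y). Its floor lies 3 mm above the desk, inside a 5 mm thick rim whose top is 7 mm above the desk. Fixed. Origin: centre of the underside, at desk height; z up, x along its length
- case_tray: Long tray with half-round ends, for the spectacle case, plain grey floor and dark wooden rim, 138 x 68 mm inside (x, y). Its floor lies 3 mm above the desk, inside a 5 mm thick rim whose top is 7 mm above the desk. Fixed. Origin: centre of the underside, at desk height; z up, x along its length
- parcel_tray: Largest rectangular tray, for the parcel, plain grey floor and dark wooden rim, 168 x 82 mm inside (x, y). Its floor lies 3 mm above the desk, inside a 5 mm thick rim whose top is 7 mm above the desk. Fixed. Origin: centre of the underside, at desk height; z up, x along its length
There are look-alikes about, which are no part of the job. What is shaped like the case_tray but orange is not meant.

How it is judged:
By the outcome, as a careful person would: the job done as asked, in the order asked, and still so for the second after the job is handed in, with the robot touching nothing.
It also fails if it takes over 128 s, if anything falls off the work surface, if the arm or the gripper's body presses on something with over 40 N, if the wrist force passes 120 N, or if a joint passes its speed limit or range.

ROBOT

A 7-joint arm with a two-finger parallel gripper is mounted at the origin on the work surface. World frame = base frame: x ahead of the robot, y to its left, z up, the work surface at z = 0. Lengths are in m, angles in degrees, forces in N, time in s.
With the tool pointing down it reaches from about 0.425 to 0.875 m from the base axis. Payload 4.7 kg.
Tool frame: the origin (TCP) lies on the centre line of the jaws, within the pads' length; the fingertips stand env.nose_length ahead of it and the grasp point (between the pads) lies 8 mm behind it (env.nose_length is the distance from the TCP to the fingertips, in m); y points along the fingers, z is the direction in which the jaws open and shut, and the axes are right-handed (so a half turn about y gives the same grasp; the last joint's range is limited). The gripper opens to 87 mm and grips with 3 to 60 N. Pads are 19 mm wide; open, the fingers measure 117 mm over their backs; the gripper's body (75 mm by 190 mm) begins 51 mm behind the grasp point.
Start: joints at [76.496, 18.392, -4.016, 83.108, 1.295, 78.541, -3.26], TCP at [0.161, -0.63, 0.21] pointing down, gripper open.
Joint ranges: [-163.93, 163.93], [-17.29, 119.83], [-79.2, 71.16], [3.27, 140.29], [-89.18, 269.18], [5.43, 117.66], [-154.24, 154.24]. Speed limits (degrees/s): [147.25, 147.25, 180, 180, 180, 180, 180].

INTERFACE

Orientations are given as [roll, pitch, yaw] about the fixed x, y, z axes, in that order (R = Rz(yaw) Ry(pitch) Rx(roll)).
In Python, from cell import env, read_camera, camera_info, job, models gives the robot as it stands.
- The arm moves only by the tool move_arm, never from a script. Its argument "moves" is a list of rows, each a list of 6 numbers: the shift along the tool's x, y, z in mm, then the turn, a rotation vector about the tool's x, y, z in degrees. In form: [[x, y, z, ax, ay, az], ...]. A call has 1 to 20 rows; each row is the pose to reach, as a shift and turn from the pose commanded when the call began, along the tool's axes at that moment; what a row does not reach only later rows make up. A row lasts 1/12 s, in which the tool goes at most 41.7 mm and 7.16 degrees, less where a joint would pass 70% of its speed; a pose out of reach is approached as far as the arm can. A call with a gripper value outside its range is refused whole. "claw" is the finger opening in mm, from 0 to 87, set as the call begins (left out, the last holds). The fingers move at their own pace and stop on an object; "newtons" is the grip in N (left out, the last holds). Time passes only in rows, so rows that repeat a pose let the fingers close. It gives the time, the measured TCP pose, the force and the opening at its end, in the units of the state.
- env.get_obs(): the state, without advancing time (a new reading comes with each control period).
- read_camera(name): name is "side" or "top"; returns (picture, depth): 420x560x3 uint8, red, green, blue; 420x560 float32, m along the optical axis (not along the pixel's ray), 0 where there is no reading.
- camera_info(name): a dict with "fx", "fy", "cx", "cy" (pixels), "R" (3x3) and "t" (3): a world point X has camera coordinates R X + t. Camera axes: x right, y down, z forward; pixel columns grow to the right and rows downward; lengths in m; the calibration is good to about 2 mm. A picture is of the moment at which its call begins. camera_info takes no time and is no camera call.
- job.sign_off(): hands the job in, once; it reports no verdict.
Trained networks look in the newest picture that a camera, given by its name, has taken for a name from the list of things; names that differ only in an ending like _2 or _b are one class to them, and where a whole thing is asked for, a point or a joint stands for the part that bears it (a point fixed in the world has none). Each returns a list of dicts, best first, with "score" (0 to 1); they miss things now and then, are a little off and sometimes report something else, mostly with a low value. They report only what shows in the picture. A call takes as long as a camera call. They do not tell look-alikes from the thing itself.
- models.spot_in(target, camera): "point" ([x, y, z] in m, in world coordinates, good to about 4 mm: the middle of the surface that is visible of it).
- models.cut_out(target, camera): "mask" (420x560 bool, what is visible of it).
The state is a dict: "time_s": time; "qpos": joint angles; "joint_velocities": joint speeds; "effort": joint torques, N m; "tool_pos": TCP position; "tool_rot": TCP orientation; "force": force on the tool from outside, world axes, zero at the start; "wrist_torque": the same for the moment, N m; "grip_width": finger opening in m.
Only numpy, scipy, OpenCV 4.12 (cv2) and the standard library are available. Lean on these libraries where they do the work, as an engineer would, in place of code of your own. Each camera call takes 0.05 s, during which the arm holds its last target.

## Working session

There is one attempt and no reset: what is moved stays moved. The work goes in short steps, Python scripts to look and compute and a tool call to move; the robot and the scene stay as the last step left them, time stands still between calls to the robot, and variables do not carry over. Pictures are saved under pics/ and viewed, and the job is handed in when it is done.

Besides the shell and the picture viewer there is one more tool, called after ">>>" as name(argument=value, ...), one argument or row to a line, values as JSON. move_arm: Moves the arm, as the interface text tells. Its arguments: {"type":"object","properties":{"moves":{"type":"array","items":{"type":"array","items":{"type":"number"}}},"claw":{"type":"number"},"newtons":{"type":"number"}},"required":["moves"]}

```bash
ls; mkdir -p pics; python3 - <<'E'
from cell import env, read_camera, camera_info, job, models
import cv2,numpy as np
o=env.get_obs(); print(o['time_s'],o['tool_pos'],o['tool_rot'],o['grip_width'],env.nose_length)
for n in('top','side'):
    p,d=read_camera(n); cv2.imwrite(f'pics/{n}0.png',p[:,:,::-1]); np.save(f'{n}0.npy',d)
    c=camera_info(n); print(n,c)
E
```

```text
pics
0.0 [ 0.16048804 -0.62927519  0.20876132] [-9.01105043e+01 -6.47616840e-03 -1.65686110e+02] 0.08708023025666173 0.011
top {'fx': 394.3072691931992, 'fy': 394.3072691931992, 'cx': 276.9012442433297, 'cy': 208.15667788100285, 'R': array([[ 8.40744877e-04, -9.99988961e-01, -4.62283844e-03],
       [-9.97988666e-01, -5.46016973e-04, -6.33902561e-02],
       [ 6.33870322e-02,  4.66683540e-03, -9.97978108e-01]]), 't': array([-0.0722672 ,  0.43136413,  1.13784798])}
side {'fx': 490.34829396195187, 'fy': 490.34829396195187, 'cx': 279.85696423750613, 'cy': 214.48738203849683, 'R': array([[-0.87963108, -0.47523129,  0.02010939],
       [-0.26652487,  0.45742658, -0.84836632],
       [ 0.39397165, -0.75160903, -0.5290276 ]]), 't': array([0.32490652, 0.22573114, 1.11748462])}
```

View pics/top0.png

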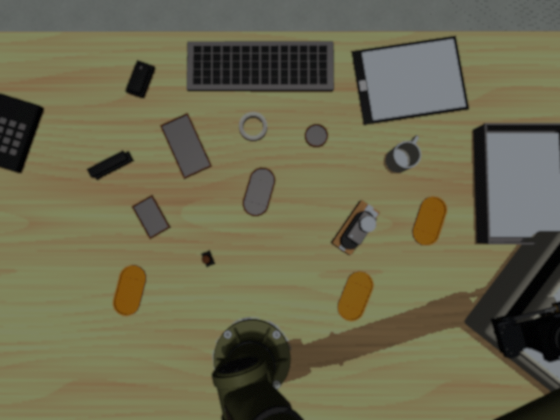

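View pics/side0.png

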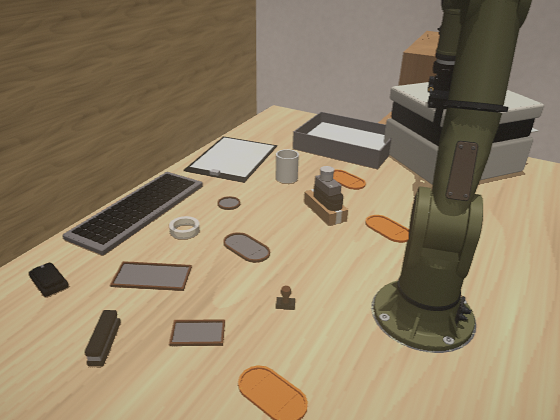

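```bash
cat > h.py <<'E'
from cell import env, read_camera, camera_info, job, models
import cv2,numpy as np
def ray(n,uv,z):
    c=camera_info(n);R=np.array(c['R']);t=np.array(c['t'])
    uv=np.atleast_2d(uv).astype(float)
    d=np.c_[(uv[:,0]-c['cx'])/c['fx'],(uv[:,1]-c['cy'])/c['fy'],np.ones(len(uv))]@R
    o=-R.T@t
    return o+d*((z-o[2])/d[:,2])[:,None]
def pts(n,mask,dep):
    c=camera_info(n);R=np.array(c['R']);t=np.array(c['t'])
    v,u=np.nonzero(mask&(dep>0));Z=dep[v,u]
    P=np.c_[(u-c['cx'])/c['fx']*Z,(v-c['cy'])/c['fy']*Z,Z]
    return (P-t)@R
def proj(n,X):
    c=camera_info(n);q=np.atleast_2d(X)@np.array(c['R']).T+c['t']
    return np.c_[q[:,0]/q[:,2]*c['fx']+c['cx'],q[:,1]/q[:,2]*c['fy']+c['cy']]
def rect(xy):
    (c,s,a)=cv2.minAreaRect((np.asarray(xy)[:,:2]*1000).astype(np.float32))
    if s[0]<s[1]: s=(s[1],s[0]);a+=90
    return np.round(c,1),np.round(s,1),round((a+90)%180-90,1)
def maskrect(n,m,z):
    m=m.astype(np.uint8)
    cs,_=cv2.findContours(m,cv2.RETR_EXTERNAL,cv2.CHAIN_APPROX_NONE)
    c=max(cs,key=cv2.contourArea)[:,0]
    return rect(ray(n,c,z))
E
cat > a.py <<'E'
from h import *
for n in('top','side'):
    p,d=read_camera(n)
    for t in 'tin powerbank case parcel tin_tray powerbank_tray case_tray parcel_tray'.split():
        for r in models.cut_out(t,n)[:4]:
            m=r['mask'];v,u=np.nonzero(m)
            if len(u)<5: continue
            P=pts(n,m,d)
            print(n,t,round(r['score'],2),len(u),(int(u.mean()),int(v.mean())),'col',p[m].mean(0).astype(int),'z',np.round(np.percentile(P[:,2],[5,50,95])*1000,1),
              *maskrect(n,m,{'tin':.139,'powerbank':.106,'case':.076,'parcel':.04}.get(t,.006)))
            np.save(f'm_{n}_{t}.npy',m) if r is None else None
E
python3 a.py
```

```text
top tin 0.63 224 (366, 223) col [112 115 119] z [110.8 134.  137.3] [ 382.4 -304.8] [44.2 36.3] -90.0
top powerbank 0.56 349 (357, 230) col [71 70 69] z [ 83.4 103.8 108. ] [ 373.6 -294.8] [86.5 45.5] -31.4
top case 0.61 256 (348, 235) col [34 31 27] z [52.  73.5 78. ] [ 365.3 -270.2] [100.   47.3] -2.5
top parcel 0.86 440 (351, 223) col [100  81  60] z [18.5 38.  41.7] [ 375.2 -292.2] [150.1  66. ] -34.9
top tin_tray 0.97 456 (315, 135) col [82 76 70] z [-2.3  2.5  7.7] [ 647.7 -185.8] [70.2 67.6] -44.8
top powerbank_tray 0.93 973 (150, 216) col [79 74 68] z [-2.4  1.7  6.7] [406.1 300.4] [116.8  73.9] 29.9
top case_tray 0.71 1306 (428, 220) col [122  83  21] z [-2.3  2.   6.8] [ 396.2 -517.3] [150.2  86.1] -18.0
top case_tray 0.7 1282 (354, 295) col [123  87  23] z [-2.2  1.7  6.6] [ 177.2 -297.4] [148.6  81.4] -22.1
top case_tray 0.67 1239 (128, 290) col [123  81  17] z [-2.6  1.5  6.4] [193.5 358.4] [146.4  79.9] -13.3
top case_tray 0.58 1130 (257, 191) col [88 84 80] z [-2.3  1.5  6.6] [481.5 -15.6] [146.9  76.1] -17.5
top parcel_tray 0.93 1820 (184, 145) col [79 75 72] z [-2.  
[... 490 characters left out ...]
02) col [119 103  89] z [0.1 3.9 8.5] [ 649.4 -182.3] [84.8 67.8] -57.6
side powerbank_tray 0.71 1382 (196, 332) col [119 104  93] z [1.1 4.  8.3] [407.3 302.1] [112.8  75.9] 29.6
side case_tray 0.88 724 (387, 227) col [183 118  63] z [0.9 4.2 8.8] [ 178.1 -296.1] [150.7  86. ] -22.9
side case_tray 0.81 2522 (272, 393) col [187 123  64] z [1.1 3.7 8.1] [193.6 360.3] [149.7  82.2] -14.0
side case_tray 0.6 936 (245, 246) col [123 109  97] z [0.8 3.9 8.7] [481.6 -14.4] [152.   85.5] -16.7
side case_tray 0.56 406 (348, 179) col [183 119  65] z [0.7 4.3 8.7] [ 393.1 -517.2] [144.9  82.1] -22.1
side parcel_tray 0.86 1825 (151, 275) col [119 105  96] z [1.  3.6 7.9] [619.1 203.2] [180.6  99.3] 24.4
```

```bash
cat > b.py <<'E'
from h import *
import sys
p,d=read_camera('top');q,e=read_camera('side')
A=np.ones(d.shape,bool)
P=np.r_[pts('top',A,d)];S=pts('side',A,e)
for nm,z in (('tin',.1385),('pb',.106),('case',.076),('parcel',.04)):
    for n,X in(('top',P),('side',S)):
        k=(abs(X[:,2]-z)<.005)&(np.hypot(X[:,0]-.375,X[:,1]+.295)<.11)
        print(nm,n,k.sum(),*(rect(X[k]) if k.sum()>4 else ()),np.round(np.median(X[k],0)*1000,1))
a=cv2.resize(p[180:275,310:405],None,fx=5,fy=5,interpolation=cv2.INTER_CUBIC)
b=cv2.resize(q[150:240,280:370],None,fx=5,fy=5,interpolation=cv2.INTER_CUBIC)
b=cv2.resize(b,(475,475));o=np.hstack([a,b]);o=cv2.resize(o,(800,400))
cv2.imwrite('pics/'+sys.argv[1],o[:,:,::-1])
E
python3 b.py crop0.png
```

```text
tin top 134 [ 382.6 -308.1] [40.  36.5] 90.0 [ 382.5 -309.1  135.4]
tin side 78 [ 383.9 -307.2] [44.  37.1] -77.6 [ 384.1 -306.1  136.5]
pb top 292 [ 373.2 -298.5] [83.9 41.5] -34.3 [ 359.2 -289.1  104.4]
pb side 170 [ 373.1 -296.3] [85.  45.6] -34.6 [ 363.9 -287.5  106.2]
case top 219 [ 369.5 -289.6] [119.   49.5] -27.6 [ 339.9 -270.9   74.3]
case side 165 [ 364.9 -287.2] [111.1  49.4] -32.5 [ 344.5 -269.8   76. ]
parcel top 399 [ 374.9 -295.8] [150.3  64.4] -34.8 [ 407.5 -289.4   38.9]
parcel side 256 [ 379.2 -294.2] [158.7  67.8] -32.0 [ 363.1 -269.1   40. ]
```

View pics/crop0.png

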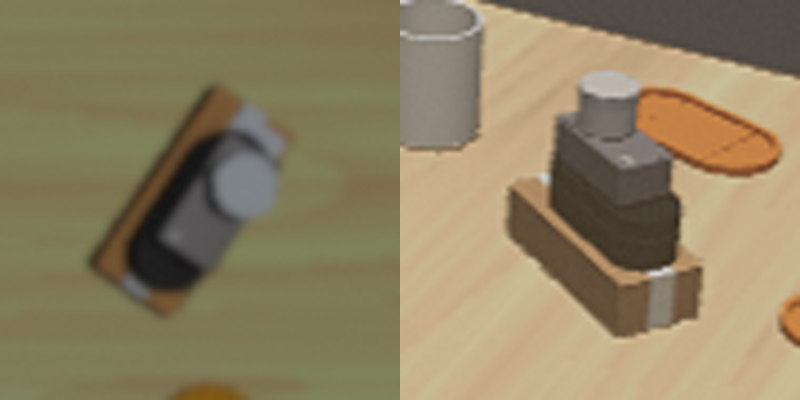

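```bash
cat >> h.py <<'E'
def plan(x,y,z,jaw):
    """mm, deg: shift/turn in tool axes from the measured pose"""
    from scipy.spatial.transform import Rotation as Ro
    o=env.get_obs();R=Ro.from_euler('xyz',o['tool_rot'],degrees=True)
    T=Ro.from_euler('xyz',[-90,0,jaw-90],degrees=True)
    s=R.inv().apply(np.array([x,y,z])-np.array(o['tool_pos'])*1000)
    r=(R.inv()*T).as_rotvec(degrees=True)
    print('t',round(o['time_s'],2),'pos',np.round(np.array(o['tool_pos'])*1000,1),'rot',np.round(o['tool_rot'],2),'grip',round(o['grip_width']*1000,1),'F',np.round(o['force'],1),'q',np.round(o['qpos'],0))
    print('shift',np.round(s,1),'turn',np.round(r,1))
E
python3 -c "
from h import *
plan(382.8,-307.5,220,-124.4)"
```

```text
t 1.1 pos [ 160.6 -629.8  209.9] rot [ -90.     -0.   -165.69] grip 86.9 F [ 0.1 -0.2 -0.3] q [76. 18. -4. 83.  1. 79. -3.]
shift [-294.9  -10.2 -257.4] turn [-0.  48.7  0. ]
```

>>> move_arm(
  moves=[
    [0,-30,0,0,0,0],
    [0,-50,0,0,0,0],
    [-30,-50,-26,0,5,0],
    [-60,-50,-52,0,10,0],
    [-90,-50,-78,0,15,0],
    [-120,-50,-104,0,20,0],
    [-150,-50,-130,0,25,0],
    [-180,-50,-156,0,30,0],
    [-210,-50,-182,0,36,0],
    [-240,-50,-208,0,42,0],
    [-265,-50,-234,0,46,0],
    [-285,-40,-250,0,48.7,0],
    [-295,-10,-257.5,0,48.7,0],
    [-295,-10,-257.5,0,48.7,0],
    [-295,-10,-257.5,0,48.7,0],
    [-295,-10,-257.5,0,48.7,0],
    [-295,-10,-257.5,0,48.7,0],
  ],
  claw=80,
  newtons=15,
)

```text
time_s: 2.52
tool_pos: [0.3825, -0.3094, 0.2212]
tool_rot: [-90.0, 0.1, 145.5]
force: [-0.4, -0.3, 0.8]
grip_width: 0.0798
```

```bash
python3 -c "
from h import *
plan(382.8,-307.5,127,-124.4)"; python3 b.py crop1.png
```

```text
t 2.52 pos [ 382.5 -309.4  221.2] rot [-8.9970e+01  1.1000e-01  1.4546e+02] grip 79.8 F [-0.4 -0.3  0.8] q [ 54.  -1. -18. 103.  -0.  77. -88.]
shift [ 0.9 94.2 -1.8] turn [-0.  -0.1 -0.1]
tin top 26 [ 375.3 -299.4] [31.  18.3] 28.2 [ 372.1 -300.3  135.5]
tin side 80 [ 384.5 -308.3] [41.8 38.8] -61.8 [ 383.9 -305.3  136.4]
pb top 227 [ 356.3 -286.7] [42.7 41. ] -34.2 [ 356.5 -286.5  104.4]
pb side 164 [ 374.1 -295.9] [84.1 44.1] -30.6 [ 363.  -286.7  106. ]
case top 177 [ 351.3 -267.5] [75.7 44.1] 11.0 [ 334.4 -267.6   74.1]
case side 172 [ 368.5 -275.5] [107.2  54.9] -3.8 [ 344.4 -270.6   76.2]
parcel top 179 [ 347.9 -276.8] [83.5 63.2] -35.0 [ 339.3 -256.2   38.5]
parcel side 259 [ 375.8 -293.4] [154.5  66.3] -34.9 [ 361.7 -266.7   40.4]
```

View pics/crop1.png

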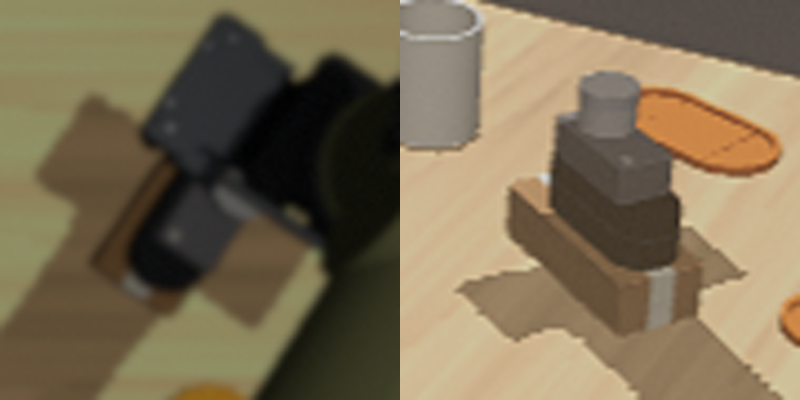

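>>> move_arm(
  moves=[
    [0,25,-1,0,0,0],
    [0,50,-1,0,0,0],
    [0,70,-1,0,0,0],
    [0,82,-1,0,0,0],
    [0,90,-1,0,0,0],
    [0,94,-1,0,0,0],
    [0,94,-1,0,0,0],
    [0,94,-1,0,0,0],
  ],
)

```text
time_s: 3.28
tool_pos: [0.384, -0.3071, 0.1268]
tool_rot: [-90.0, 0.1, 145.6]
force: [0.7, -0.2, 0.6]
grip_width: 0.0798
```

>>> move_arm(
  moves=[
    [0,0,0,0,0,0],
    [0,0,0,0,0,0],
    [0,0,0,0,0,0],
    [0,0,0,0,0,0],
    [0,0,0,0,0,0],
    [0,0,0,0,0,0],
    [0,0,0,0,0,0],
    [0,0,0,0,0,0],
    [0,0,0,0,0,0],
    [0,0,0,0,0,0],
  ],
  claw=30,
  newtons=12,
)

```text
time_s: 4.12
tool_pos: [0.3834, -0.3066, 0.1258]
tool_rot: [-90.0, -0.0, 145.6]
force: [-0.1, -0.9, -0.2]
grip_width: 0.0307
```

```bash
python3 -c "
from h import *
plan(382.8,-307.5,127,-124.4)"; python3 b.py crop2.png|grep side
```

```text
t 4.12 pos [ 383.4 -306.6  125.8] rot [-90.    -0.   145.61] grip 30.7 F [-0.1 -0.9 -0.2] q [ 54.   3. -19. 111.   1.  66. -90.]
shift [-0.  -1.2  1.1] turn [-0.  0.  0.]
tin side 72 [ 382.5 -302.5] [46.7 37.1] 82.1 [ 380.7 -309.6  136.4]
pb side 167 [ 372.2 -295.3] [84.1 44.1] -32.6 [ 361.9 -286.3  106.1]
case side 168 [ 370.8 -276.5] [110.8  48.2] -9.6 [ 343.3 -269.    76.3]
parcel side 268 [ 378.4 -293. ] [157.9  66.7] -31.3 [ 361.2 -267.    40.1]
```

View pics/crop2.png

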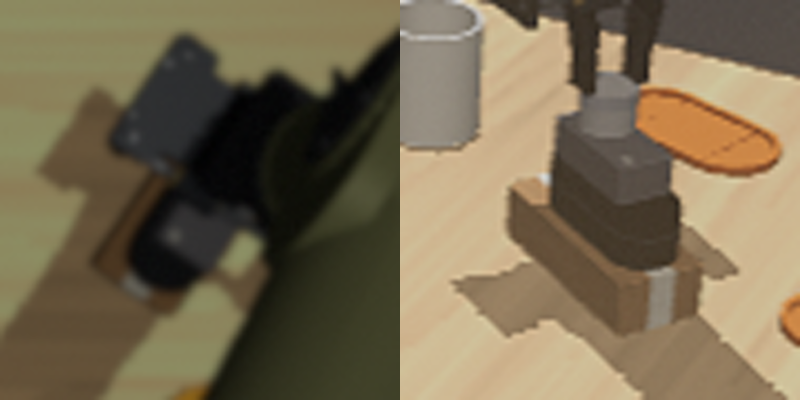

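```bash
python3 - <<'E'
from h import *
p,d=read_camera('side')
print(proj('side',[[.3834,-.3066,.1258],[.3834,-.3066,.1148],[.3828,-.3075,.136]]))
for u,v in ((411,0),):pass
# crop px (585,70)->u=280+ (585-400)/4.44
for cx,cy in((585,60),(585,75),(640,60),(640,75),(610,85),(610,120)):
    u=int(280+(cx-400)*90/400);v=int(150+cy*90/400)
    m=np.zeros(d.shape,bool);m[v,u]=1
    print(u,v,np.round(pts('side',m,d)*1000,1),p[v,u])
q=cv2.resize(p[90:210,260:400],None,fx=5,fy=5,interpolation=cv2.INTER_CUBIC)
cv2.imwrite('pics/z.png',q[:,:,::-1])
E
```

```text
[[326.37544453 172.23615447]
 [326.11180933 175.58872638]
 [326.93562892 169.0304799 ]]
321 163 [[ 390.8 -278.6  165.5]] [61 50 38]
321 166 [[ 392.  -283.2  153.8]] [60 50 37]
334 163 [[ 366.  -316.5  155.8]] [60 51 41]
334 166 [[ 364.7 -315.2  147.1]] [59 49 40]
327 169 [[ 382.5 -307.1  136.3]] [131 124 116]
327 177 [[ 375.3 -294.   118. ]] [123 116 108]
```

View pics/z.png

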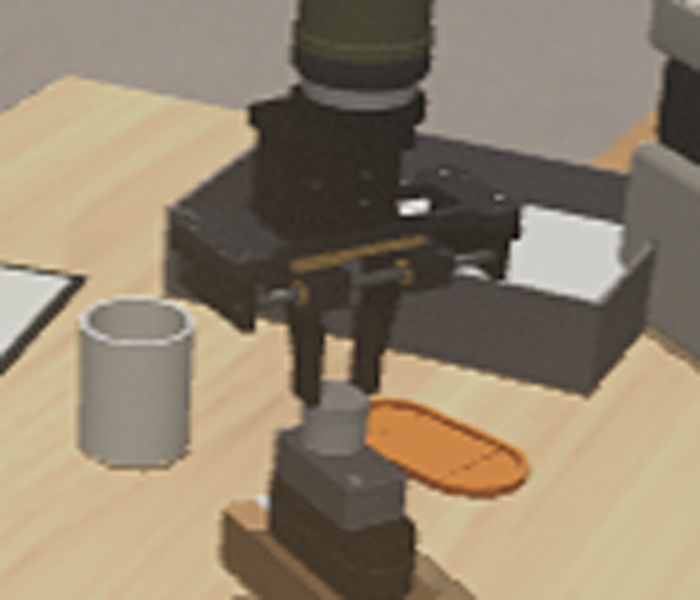

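```bash
python3 - <<'E'
from h import *
p,d=read_camera('side')
for u in (320,321,322,323,324,330,332,333,334,335):
    r=[]
    for v in range(158,176):
        m=np.zeros(d.shape,bool);m[v,u]=1
        x=pts('side',m,d)
        r.append((v,*np.round(x[0]*1000).astype(int),int(p[v,u].mean())) if len(x) else (v,))
    print(u,*r[6:])
print(env.get_obs())
print([x for x in dir(env) if x[0]!='_'])
E
```

```text
320 (164, np.int64(397), np.int64(-287), np.int64(157), 46) (165, np.int64(398), np.int64(-289), np.int64(153), 49) (166, np.int64(396), np.int64(-286), np.int64(152), 49) (167, np.int64(397), np.int64(-288), np.int64(148), 48) (168, np.int64(394), np.int64(-282), np.int64(148), 47) (169, np.int64(397), np.int64(-288), np.int64(141), 56) (170, np.int64(395), np.int64(-284), np.int64(140), 110) (171, np.int64(398), np.int64(-292), np.int64(132), 118) (172, np.int64(399), np.int64(-297), np.int64(127), 116) (173, np.int64(398), np.int64(-294), np.int64(125), 116) (174, np.int64(398), np.int64(-295), np.int64(122), 120) (175, np.int64(400), np.int64(-300), np.int64(115), 87)
321 (164, np.int64(392), np.int64(-283), np.int64(160), 50) (165, np.int64(390), np.int64(-279), np.int64(159), 50) (166, np.int64(394), np.int64(-287), np.int64(152), 47) (167, np.int64(391), np.int64(-281), np.int64(152), 51) (168, np.int64(390), np.int64(-279), np.int64(150), 49) (169, np.int64(391), np.int64(-282), np.int64(145), 47) (170, np.int64(389), np.int64(-279), np.int64(144), 51) (171, np.int64(395), np
[... 5666 characters left out ...]
98746,   3.42390268, -18.91653077, 110.80400357,
         1.21857645,  65.95734448, -89.82378945]), 'joint_velocities': array([-0.01810175, -0.02637755,  0.01624396,  0.0725023 ,  0.04967106,
       -0.06747544,  0.00543326]), 'effort': array([-1.72455216e-04, -3.13008428e+01, -5.23790214e-01, -2.92499936e+01,
       -2.13033543e-02, -7.47569092e-02, -1.36659870e-05]), 'tool_pos': array([ 0.38345603, -0.30659091,  0.12585837]), 'tool_rot': array([-8.99965156e+01,  4.04363733e-03,  1.45616834e+02]), 'force': array([-1.07715853,  0.66524192, -0.4610593 ]), 'wrist_torque': array([0.06776775, 0.07870947, 0.06120952]), 'grip_width': 0.03001136078942339}
['PlanningError', 'get_obs', 'nose_length']
```

```bash
python3 - <<'E'
from h import *
p,d=read_camera('side')
A=np.ones(d.shape,bool)
X=pts('side',A,d);v,u=np.nonzero(A&(d>0))
Q=X-np.array([.3834,-.3066,0]);yaw=np.radians(55.6)
j=Q[:,:2]@[np.cos(yaw),np.sin(yaw)];w=Q[:,:2]@[-np.sin(yaw),np.cos(yaw)]
col=p[v,u].mean(1)
near=(abs(j)<.12)&(abs(w)<.06)&(X[:,2]>.13)&(col<70)
for z in np.arange(.13,.3,.006):
    k=near&(abs(X[:,2]-z)<.003)
    if k.sum()>1: print(round(z*1000),k.sum(),'jaw',np.round([j[k].min()*1000,j[k].max()*1000]),'w',np.round([w[k].min()*1000,w[k].max()*1000]))
E
```

```text
142 16 jaw [-21.  25.] w [-6. 15.]
148 20 jaw [-20.  25.] w [-5. 13.]
154 18 jaw [-22.  28.] w [-6. 14.]
160 22 jaw [-26.  28.] w [-6. 13.]
166 20 jaw [-23.  28.] w [-8. 11.]
172 25 jaw [-23.  29.] w [-12.  13.]
178 23 jaw [-26.  31.] w [-9. 14.]
184 31 jaw [-29.  32.] w [-9. 15.]
190 27 jaw [-28.  33.] w [-13.  14.]
196 26 jaw [-29.  34.] w [-7. 12.]
202 14 jaw [-27.  44.] w [-4. 14.]
208 15 jaw [-84.  88.] w [-24.  35.]
214 84 jaw [-85.  91.] w [-35.  41.]
220 134 jaw [-88.  91.] w [-29.  40.]
226 97 jaw [-86.  91.] w [-31.  41.]
232 121 jaw [-91.  95.] w [-32.  41.]
238 54 jaw [-91.  97.] w [-33.  42.]
244 129 jaw [-89.  97.] w [-30.  40.]
250 314 jaw [-94.  98.] w [-38.  41.]
256 92 jaw [-90.  94.] w [-31.  35.]
262 77 jaw [-13.  53.] w [-26.  27.]
268 54 jaw [-13.  54.] w [-24.  26.]
274 62 jaw [-17.  54.] w [-25.  25.]
280 57 jaw [-18.  53.] w [-21.  25.]
286 69 jaw [-16.  55.] w [-24.  27.]
292 35 jaw [-13.  53.] w [-14.  25.]
298 38 jaw [-12.  55.] w [-17.  37.]
```

>>> move_arm(
  moves=[
    [0,0,0,0,0,0],
    [0,0,0,0,0,0],
    [0,0,0,0,0,0],
    [0,0,0,0,0,0],
    [0,0,0,0,0,0],
    [-3,4,2.5,0,0,0],
    [-3,8,2.5,0,0,0],
    [-3,14,2.5,0,0,0],
    [-3,20,2.5,0,0,0],
    [-3,25,2.5,0,0,0],
    [-3,25,2.5,0,0,0],
  ],
  claw=80,
)

```text
time_s: 5.28
tool_pos: [0.3836, -0.3096, 0.0992]
tool_rot: [-90.0, -0.2, 145.6]
force: [-0.7, 0.3, -1.1]
grip_width: 0.0799
```

```bash
cat >> h.py <<'E'
def prof(n='side',lo=.0,step=.004,top=.12,dark=75,pic=None):
    """gripper points seen by a camera, in tool-aligned axes about the reported TCP"""
    o=env.get_obs();t=np.array(o['tool_pos']);a=np.radians(o['tool_rot'][2])
    p,d=read_camera(n);A=d>0;X=pts(n,A,d);v,u=np.nonzero(A)
    Q=X-t;ax=np.array([np.cos(a),np.sin(a)]);az=np.array([-np.sin(a),np.cos(a)])
    w=Q[:,:2]@ax;j=Q[:,:2]@az;col=p[v,u].mean(1)
    near=(abs(j)<.12)&(abs(w)<.06)&(col<dark)
    for z in np.arange(lo,top,step):
        k=near&(abs(Q[:,2]-z)<step/2)
        if k.sum()>2: print('z-TCP',round(z*1000),'abs',round((z+t[2])*1000),k.sum(),'toolz',np.round([j[k].min()*1000,j[k].max()*1000]),'toolx',np.round([w[k].min()*1000,w[k].max()*1000]))
    if pic:
        c=proj(n,t+[0,0,.02])[0].astype(int);y0=max(0,c[1]-60);x0=max(0,c[0]-80)
        q=cv2.resize(p[y0:y0+120,x0:x0+160],None,fx=5,fy=5,interpolation=cv2.INTER_CUBIC)
        print('crop origin',x0,y0);cv2.imwrite('pics/'+pic,q[:,:,::-1])
E
python3 -c "
from h import *
prof('side',0,pic='z2.png')"
```

```text
z-TCP 0 abs 99 15 toolz [-27.  13.] toolx [-12.  55.]
z-TCP 4 abs 103 16 toolz [-28.  11.] toolx [-13.  57.]
z-TCP 16 abs 115 8 toolz [-49.  39.] toolx [-0. 12.]
z-TCP 20 abs 119 16 toolz [-51.  44.] toolx [-11.  12.]
z-TCP 24 abs 123 15 toolz [-50.  47.] toolx [-7. 13.]
z-TCP 28 abs 127 15 toolz [-52.  44.] toolx [-5. 13.]
z-TCP 32 abs 131 16 toolz [-53.  47.] toolx [-4. 12.]
z-TCP 36 abs 135 11 toolz [-52.  45.] toolx [-2. 11.]
z-TCP 40 abs 139 12 toolz [-51.  46.] toolx [ 0. 13.]
z-TCP 44 abs 143 14 toolz [-52.  49.] toolx [-7. 13.]
z-TCP 48 abs 147 14 toolz [-53.  47.] toolx [-3. 12.]
z-TCP 52 abs 151 15 toolz [-55.  50.] toolx [-2. 13.]
z-TCP 56 abs 155 16 toolz [-56.  52.] toolx [-10.  13.]
z-TCP 60 abs 159 20 toolz [-55.  50.] toolx [-13.  15.]
z-TCP 64 abs 163 19 toolz [-57.  54.] toolx [-14.  13.]
z-TCP 68 abs 167 18 toolz [-58.  52.] toolx [-10.  12.]
z-TCP 72 abs 171 8 toolz [-58.  52.] toolx [-10.  10.]
z-TCP 76 abs 175 10 toolz [41. 55.] toolx [ 1. 13.]
z-TCP 80 abs 179 4 toolz [40. 49.] toolx [ 6. 14.]
z-TCP 84 abs 183 10 toolz [-87.  78.] toolx [-21.  37.]
z-TCP 88 abs 187 49 toolz [-91.  85.] toolx [-30.  39.]
z-TCP 92 abs 191 61 toolz [-91.  84.] toolx [-33.  40.]
z-TCP 96 abs 195 80 toolz [-91.  84.] toolx [-27.  40.]
z-TCP 100 abs 199 67 toolz [-90.  86.] toolx [-27.  40.]
z-TCP 104 abs 203 55 toolz [-90.  82.] toolx [-28.  40.]
z-TCP 108 abs 207 92 toolz [-95.  86.] toolx [-36.  42.]
z-TCP 112 abs 211 31 toolz [-97.  89.] toolx [-34.  40.]
z-TCP 116 abs 215 70 toolz [-98.  90.] toolx [-31.  39.]
crop origin 246 113
```

View pics/z2.png

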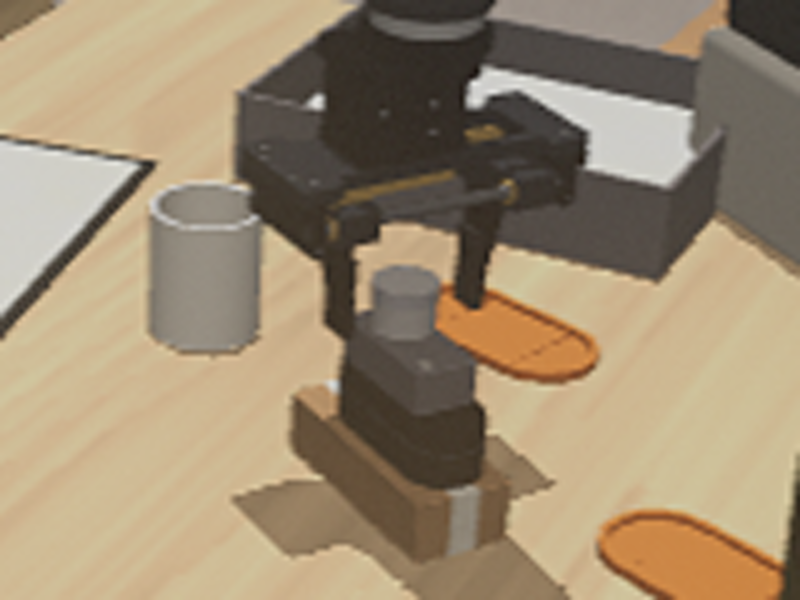

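>>> move_arm(
  moves=[
    [0,0,0,0,0,0],
    [0,0,0,0,0,0],
    [0,0,0,0,0,0],
    [0,0,0,0,0,0],
    [0,0,0,0,0,0],
    [0,0,0,0,0,0],
    [0,0,0,0,0,0],
    [0,0,0,0,0,0],
  ],
  claw=30,
  newtons=12,
)

```text
time_s: 6.0
tool_pos: [0.3845, -0.3104, 0.1009]
tool_rot: [-90.0, 0.0, 145.6]
force: [0.0, -0.1, -0.6]
grip_width: 0.0395
```

>>> move_arm(
  moves=[
    [0,-5,0,0,0,0],
    [0,-15,0,0,0,0],
    [0,-30,0,0,0,0],
    [0,-50,0,0,0,0],
    [0,-70,0,0,0,0],
    [0,-80,0,0,0,0],
    [0,-80,0,0,0,0],
    [0,-80,0,0,0,0],
  ],
)

```text
time_s: 6.67
tool_pos: [0.3846, -0.3105, 0.1812]
tool_rot: [-90.0, 0.1, 145.6]
force: [-0.4, 0.3, -0.5]
grip_width: 0.0396
```

```bash
python3 -c "
from h import *
prof('side',0,.006,pic='z3.png')
plan(647,-188,175,-124.4)"; python3 b.py c3.png
```

```text
z-TCP 12 abs 193 4 toolz [-29. -26.] toolx [-3.  9.]
z-TCP 18 abs 199 19 toolz [-32.  26.] toolx [-8. 14.]
z-TCP 24 abs 205 16 toolz [-32.  25.] toolx [-10.  13.]
z-TCP 30 abs 211 20 toolz [-33.  23.] toolx [-8. 13.]
z-TCP 36 abs 217 24 toolz [-32.  27.] toolx [-11.  13.]
z-TCP 42 abs 223 23 toolz [-34.  27.] toolx [-6. 14.]
z-TCP 48 abs 229 26 toolz [-36.  33.] toolx [-8. 15.]
z-TCP 54 abs 235 30 toolz [-36.  28.] toolx [-12.  15.]
z-TCP 60 abs 241 30 toolz [-36.  34.] toolx [-8. 14.]
z-TCP 66 abs 247 22 toolz [-39.  30.] toolx [-6. 15.]
z-TCP 72 abs 253 25 toolz [-40.  34.] toolx [-7. 16.]
z-TCP 78 abs 259 10 toolz [21. 33.] toolx [-3. 15.]
z-TCP 84 abs 265 32 toolz [-89.  83.] toolx [-19.  37.]
z-TCP 90 abs 271 104 toolz [-90.  86.] toolx [-33.  41.]
z-TCP 96 abs 277 142 toolz [-92.  83.] toolx [-29.  39.]
z-TCP 102 abs 283 109 toolz [-92.  82.] toolx [-31.  41.]
z-TCP 108 abs 289 121 toolz [-96.  91.] toolx [-31.  41.]
z-TCP 114 abs 295 77 toolz [-96.  90.] toolx [-28.  40.]
crop origin 248 87
t 6.72 pos [ 384.1 -310.1  180.2] rot [-9.0000e+01 -5.0000e-02  1.4561e+02] grip 39.6 F [-0.   0.2 -0.6] q [ 54.   1. -19. 107.   0.  72. -89.]
shift [-148.     5.1 -249.2] turn [-0.   0.   0.1]
tin top 0 [nan nan nan]
tin side 0 [nan nan nan]
pb top 229 [ 357.4 -287.6] [46.1 41.3] -34.7 [ 356.5 -286.2  104.4]
pb side 223 [ 373.5 -296.6] [88.1 45.7] -34.8 [ 372.1 -292.5  105.9]
case top 176 [ 358.3 -269.9] [87.3 46.1] 3.5 [ 334.5 -267.7   74.5]
case side 168 [ 364.9 -287.9] [111.7  52.6] -32.0 [ 343.9 -270.2   76.1]
parcel top 190 [ 349.2 -277.9] [87.5 63.6] -35.0 [ 337.9 -257.2   38.6]
parcel side 258 [ 376.2 -295.5] [155.3  67.4] -34.5 [ 361.2 -268.    40.3]
  return _methods._mean(a, axis=axis, dtype=dtype,
  ret = um.true_divide(
```

View pics/z3.png

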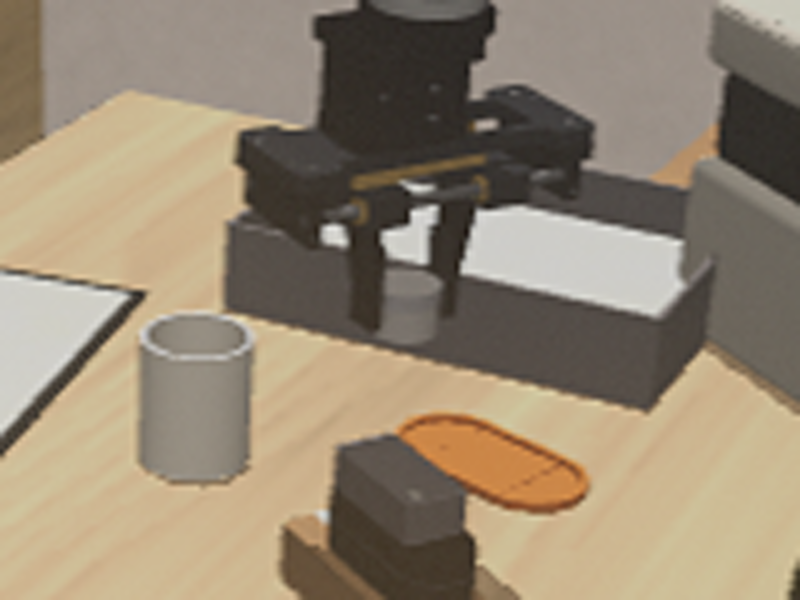

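>>> move_arm(
  moves=[
    [-5,0,-8,0,0,0],
    [-15,0,-25,0,0,0],
    [-27,0,-45,0,0,0],
    [-39,0,-65,0,0,0],
    [-51,0,-85,0,0,0],
    [-63,0,-105,0,0,0],
    [-75,0,-125,0,0,0],
    [-87,0,-145,0,0,0],
    [-99,0,-165,0,0,0],
    [-111,0,-185,0,0,0],
    [-123,0,-205,0,0,0],
    [-135,10,-224,0,0,0],
    [-144,30,-239,0,0,0],
    [-149,50,-247,0,0,0],
    [-149.5,70,-248.5,0,0,0],
    [-149.5,90,-248.5,0,0,0],
    [-149.5,90,-248.5,0,0,0],
    [-149.5,90,-248.5,0,0,0],
  ],
)

```text
time_s: 8.32
tool_pos: [0.6472, -0.1888, 0.0888]
tool_rot: [-90.0, -0.2, 145.6]
force: [0.1, 0.2, 0.1]
grip_width: 0.0398
```

```bash
python3 -c "
from h import *
plan(648.1,-189.4,90,-124.4)
prof('side',0,.004,pic='z4.png')
prof('top',0,.008,.16,pic='z4t.png')
"
```

```text
t 8.32 pos [ 647.2 -188.8   88.8] rot [-89.96  -0.23 145.63] grip 39.8 F [0.1 0.2 0.1] q [  33.   28.  -26.   86.   13.   69. -119.]
shift [-1.1 -1.2 -0. ] turn [-0.   0.   0.2]
z-TCP 12 abs 101 3 toolz [-23.  26.] toolx [3. 7.]
z-TCP 16 abs 105 6 toolz [-30.  26.] toolx [-0. 11.]
z-TCP 20 abs 109 12 toolz [-31.  26.] toolx [-8. 13.]
z-TCP 24 abs 113 10 toolz [-32.  26.] toolx [ 4. 14.]
z-TCP 28 abs 117 11 toolz [-31.  27.] toolx [ 3. 12.]
z-TCP 32 abs 121 8 toolz [-31.  27.] toolx [ 2. 13.]
z-TCP 36 abs 125 9 toolz [-28.  28.] toolx [-2. 13.]
z-TCP 40 abs 129 8 toolz [-33.  24.] toolx [ 3. 12.]
z-TCP 44 abs 133 11 toolz [-33.  27.] toolx [ 3. 13.]
z-TCP 48 abs 137 10 toolz [-32.  30.] toolx [ 8. 13.]
z-TCP 52 abs 141 13 toolz [-35.  31.] toolx [-5. 14.]
z-TCP 56 abs 145 12 toolz [-35.  29.] toolx [-3. 17.]
z-TCP 60 abs 149 16 toolz [-35.  29.] toolx [-3. 13.]
z-TCP 64 abs 153 12 toolz [-37.  28.] toolx [ 2. 17.]
z-TCP 68 abs 157 15 toolz [-38.  34.] toolx [-3. 13.]
z-TCP 72 abs 161 11 toolz [-38.  29.] toolx [-5. 14.]
z-TCP 76 abs 165 8 toolz [22. 32.] toolx [-1. 15.]
z-TCP 80 abs 1
[... 368 characters left out ...]
z-TCP 108 abs 197 71 toolz [-95.  91.] toolx [-25.  40.]
z-TCP 112 abs 201 26 toolz [-96.  90.] toolx [-31.  43.]
z-TCP 116 abs 205 71 toolz [-96.  92.] toolx [-28.  39.]
crop origin 148 112
z-TCP 8 abs 99 4 toolz [-17.  -9.] toolx [12. 20.]
z-TCP 32 abs 123 4 toolz [-19. -12.] toolx [ 4. 18.]
z-TCP 88 abs 179 7 toolz [-79. -29.] toolx [32. 40.]
z-TCP 96 abs 187 55 toolz [-84.  -6.] toolx [24. 39.]
z-TCP 104 abs 195 79 toolz [-85.  -8.] toolx [24. 40.]
z-TCP 112 abs 203 16 toolz [-87. -18.] toolx [25. 39.]
z-TCP 120 abs 211 253 toolz [-95. -13.] toolx [-35.  39.]
z-TCP 128 abs 219 194 toolz [-94. -14.] toolx [-35.  39.]
z-TCP 136 abs 227 8 toolz [-28. -19.] toolx [22. 26.]
crop origin 240 65
```

View pics/z4.png

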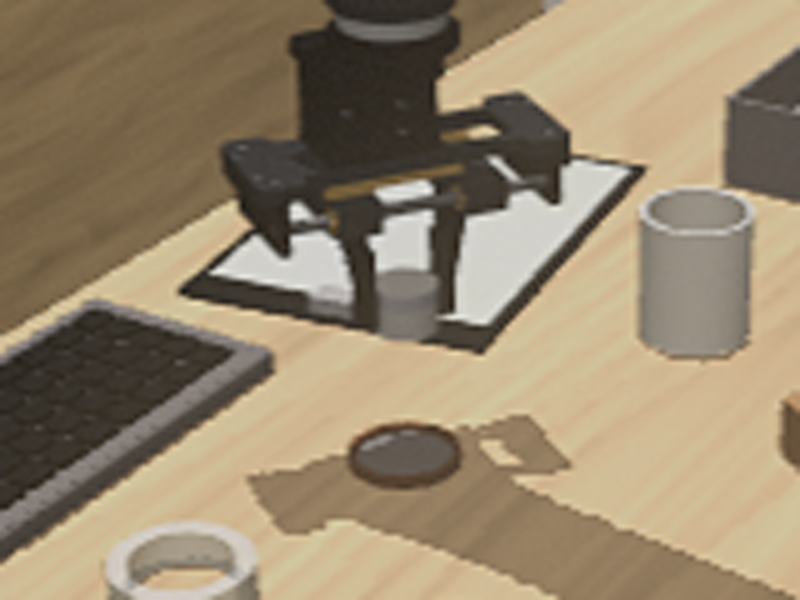

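View pics/z4t.png

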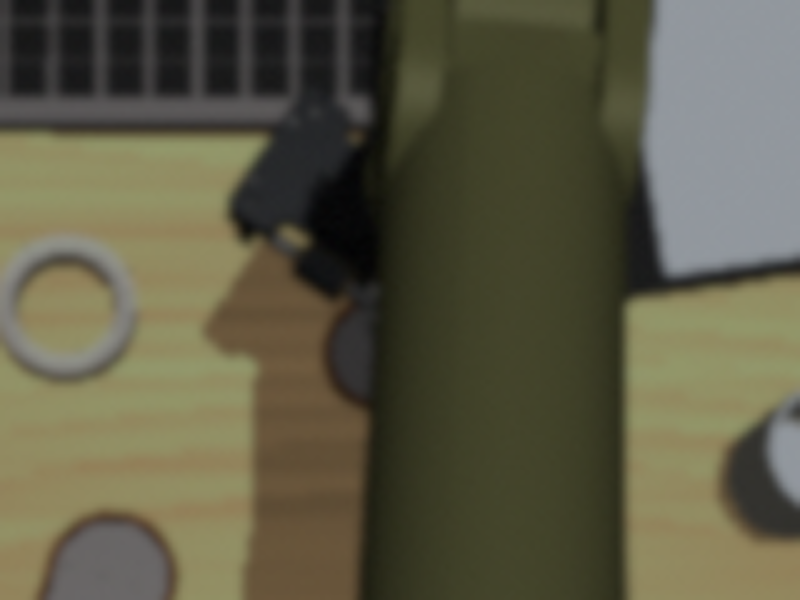

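>>> move_arm(
  moves=[
    [-0.5,15,0,0,0,0],
    [-0.5,35,0,0,0,0],
    [-0.5,55,0,0,0,0],
    [-0.5,70,0,0,0,0],
    [-0.5,80,0,0,0,0],
    [-0.5,85,0,0,0,0],
    [-0.5,87,0,0,0,0],
    [-0.5,89,0,0,0,0],
    [-0.5,89,0,0,0,0],
    [-0.5,89,0,0,0,0],
  ],
)

```text
time_s: 9.25
tool_pos: [0.6493, -0.1902, 0.0028]
tool_rot: [-90.0, 0.1, 145.6]
force: [-0.1, 0.4, -0.3]
grip_width: 0.0398
```

```bash
python3 -c "
from h import *
plan(648.1,-189.4,-3,-124.4)
prof('side',0,.004,.03,pic='z5.png')
m=models.cut_out('tin','side')
for r in m[:2]:
  P=pts('side',r['mask'],read_camera('side')[1]); print(r['score'],np.round(np.percentile(P,[3,50,97],axis=0)*1000,1))
"
```

```text
t 9.25 pos [ 649.3 -190.2    2.8] rot [-9.0020e+01  9.0000e-02  1.4561e+02] grip 39.8 F [-0.1  0.4 -0.3] q [  32.   33.  -24.   90.   15.   60. -121.]
shift [1.5 5.8 0.1] turn [ 0.   0.  -0.1]
z-TCP 0 abs 3 22 toolz [-38.  22.] toolx [-25.  37.]
z-TCP 4 abs 7 40 toolz [-37.  30.] toolx [-22.  37.]
z-TCP 8 abs 11 8 toolz [-36.  26.] toolx [-3. 38.]
z-TCP 16 abs 19 6 toolz [-31.  25.] toolx [-0.  9.]
z-TCP 20 abs 23 10 toolz [-30.  26.] toolx [ 1. 17.]
z-TCP 24 abs 27 9 toolz [-32.  25.] toolx [ 1. 13.]
z-TCP 28 abs 31 7 toolz [-30.  26.] toolx [ 1. 10.]
crop origin 149 136
0.67 [[ 302.1 -315.2    2. ]
 [ 356.7 -263.2   26.1]
 [ 447.8 -230.    42.5]]
```

View pics/z5.png

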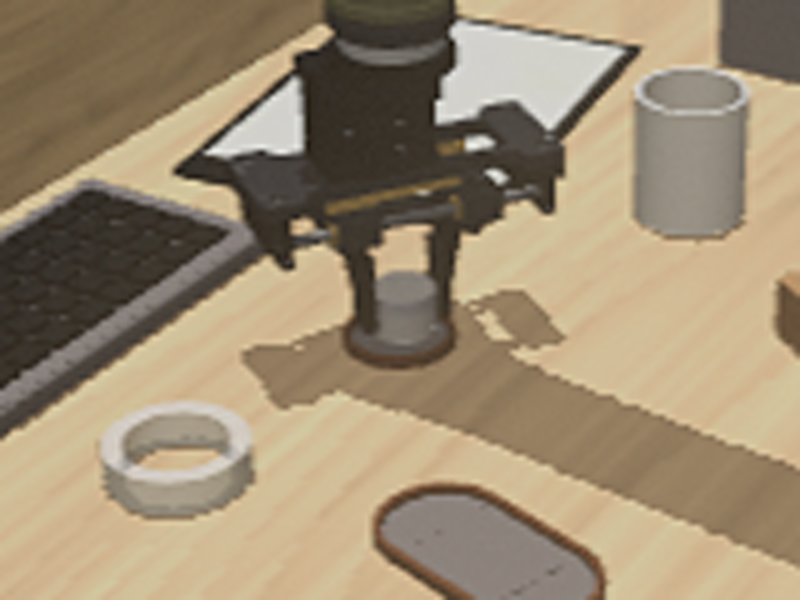

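>>> move_arm(
  moves=[
    [1,1.5,0,0,0,0],
    [1,3,0,0,0,0],
    [1,4,0,0,0,0],
    [1,4,0,0,0,0],
    [1,4,0,0,0,0],
  ],
)

```text
time_s: 9.82
tool_pos: [0.6477, -0.1894, -0.002]
tool_rot: [-90.0, -0.0, 145.6]
force: [-1.0, -0.4, 2.3]
grip_width: 0.0397
```

>>> move_arm(
  moves=[
    [0,0.5,0,0,0,0],
    [0,1,0,0,0,0],
    [0,1,0,0,0,0],
  ],
)

```text
time_s: 10.07
tool_pos: [0.6477, -0.1894, -0.002]
tool_rot: [-90.0, -0.0, 145.6]
force: [-3.9, 1.3, 6.5]
grip_width: 0.0395
```

>>> move_arm(
  moves=[
    [0,0.5,0,0,0,0],
    [0,1,0,0,0,0],
    [0,1,0,0,0,0],
  ],
)

```text
time_s: 10.32
tool_pos: [0.6478, -0.1894, -0.0021]
tool_rot: [-90.0, 0.0, 145.6]
force: [-5.3, 2.1, 11.9]
grip_width: 0.0396
```

>>> move_arm(
  moves=[
    [0,-1.5,0,0,0,0],
    [0,-1.5,0,0,0,0],
  ],
)

```text
time_s: 10.48
tool_pos: [0.6483, -0.1896, -0.002]
tool_rot: [-90.0, 0.1, 145.6]
force: [-1.2, 0.0, 4.0]
grip_width: 0.0397
```

>>> move_arm(
  moves=[
    [0,0,0,0,0,0],
    [0,0,0,0,0,0],
    [0,0,0,0,0,0],
    [0,0,0,0,0,0],
    [0,-15,0,0,0,0],
    [0,-40,0,0,0,0],
    [0,-70,0,0,0,0],
    [0,-110,0,0,0,0],
    [0,-150,0,0,0,0],
    [0,-170,0,0,0,0],
    [0,-170,0,0,0,0],
  ],
  claw=65,
)

```text
time_s: 11.4
tool_pos: [0.6516, -0.1898, 0.1758]
tool_rot: [-90.2, 0.7, 145.6]
force: [0.9, -0.1, 0.5]
grip_width: 0.065
```

```bash
python3 -c "
from h import *
plan(374.5,-302,175,-124.4)
p,d=read_camera('side')
for r in models.cut_out('tin','side')[:3]:
  P=pts('side',r['mask'],d); print(r['score'],np.round(np.percentile(P,[3,50,97],axis=0)*1000,1), maskrect('side',r['mask'],.033))
q=cv2.resize(p[150:250,170:310],None,fx=5,fy=5);cv2.imwrite('pics/z6.png',q[:,:,::-1])
"
```

```text
t 11.4 pos [ 651.6 -189.8  175.8] rot [-90.21   0.67 145.61] grip 65.0 F [ 0.9 -0.1  0.5] q [  34.   24.  -27.   81.   11.   76. -118.]
shift [165.3  -2.1 249. ] turn [ 0.2  0.  -0.7]
0.44 [[ 629.1 -198.4    6.9]
 [ 642.5 -176.6   27.7]
 [ 662.4 -166.5   35.3]] (array([ 635.2, -168.5]), array([78.7, 36.1]), -56.0)
0.26 [[3.550e+02 2.562e+02 1.000e-01]
 [4.075e+02 3.042e+02 3.700e+00]
 [4.599e+02 3.494e+02 8.800e+00]] (array([389.7, 324.3]), array([109.3,  75.9]), 29.6)
```

View pics/z6.png

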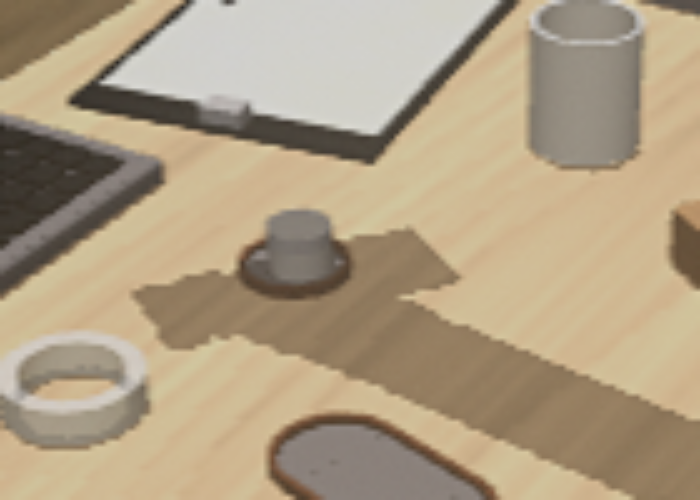

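>>> move_arm(
  moves=[
    [10,0,15,0,0,0],
    [25,0,38,0,0,0],
    [43,0,66,0,0,0],
    [61,0,94,0,0,0],
    [79,0,121,0,0,0],
    [97,0,149,0,0,0],
    [115,0,177,0,0,0],
    [133,0,204,0,0,0],
    [148,0,227,0,0,0],
    [158,0,242,0,0,0],
    [161.5,0,247.5,0,0,0],
    [161.5,30,247.5,0,0,0],
    [161.5,50,247.5,0,0,0],
    [161.5,50,247.5,0,0,0],
    [161.5,50,247.5,0,0,0],
  ],
  claw=75,
)

```text
time_s: 12.75
tool_pos: [0.3744, -0.301, 0.1161]
tool_rot: [-90.1, -0.2, 145.7]
force: [0.8, -0.2, 1.1]
grip_width: 0.0747
```

```bash
python3 -c "
from h import *
plan(374.8,-302.1,71.5,-124.4)
prof('side',0,.004,.12,pic='z7.png')
"; python3 b.py z7b.png|grep side
```

```text
t 12.75 pos [ 374.4 -301.   116.1] rot [-90.06  -0.21 145.68] grip 74.7 F [ 0.8 -0.2  1.1] q [ 55.   3. -20. 113.   1.  65. -89.]
shift [-1.1 44.6  0.7] turn [0.1 0.1 0.2]
z-TCP 12 abs 128 5 toolz [-44.  44.] toolx [-2. 10.]
z-TCP 16 abs 132 7 toolz [-47.  43.] toolx [ 0. 10.]
z-TCP 20 abs 136 13 toolz [-49.  41.] toolx [-5. 11.]
z-TCP 24 abs 140 12 toolz [-50.  40.] toolx [-8. 14.]
z-TCP 28 abs 144 14 toolz [-50.  43.] toolx [-7. 14.]
z-TCP 32 abs 148 11 toolz [-49.  42.] toolx [-8. 12.]
z-TCP 36 abs 152 15 toolz [-50.  45.] toolx [-6. 13.]
z-TCP 40 abs 156 15 toolz [-49.  43.] toolx [-2. 13.]
z-TCP 44 abs 160 16 toolz [-51.  44.] toolx [-6. 12.]
z-TCP 48 abs 164 16 toolz [-51.  47.] toolx [-7. 13.]
z-TCP 52 abs 168 12 toolz [-53.  48.] toolx [-3. 12.]
z-TCP 56 abs 172 18 toolz [-53.  48.] toolx [-6. 14.]
z-TCP 60 abs 176 20 toolz [-55.  49.] toolx [-13.  12.]
z-TCP 64 abs 180 23 toolz [-55.  50.] toolx [-13.  13.]
z-TCP 68 abs 184 18 toolz [-55.  51.] toolx [-10.  13.]
z-TCP 72 abs 188 15 toolz [-57.  51.] toolx [-2. 13.]
z-TCP 76 abs 192 8 toolz [38. 51.] toolx [-2. 12.]
z-TCP 80 
[... 157 characters left out ...]
-TCP 92 abs 208 61 toolz [-91.  82.] toolx [-38.  41.]
z-TCP 96 abs 212 77 toolz [-91.  82.] toolx [-18.  41.]
z-TCP 100 abs 216 87 toolz [-91.  85.] toolx [-38.  41.]
z-TCP 104 abs 220 54 toolz [-85.  84.] toolx [-31.  39.]
z-TCP 108 abs 224 107 toolz [-96.  89.] toolx [-39.  42.]
z-TCP 112 abs 228 33 toolz [-95.  90.] toolx [-33.  41.]
z-TCP 116 abs 232 69 toolz [-96.  92.] toolx [-30.  39.]
crop origin 248 110
tin side 40 [ 376.7 -299.6] [97.6 22.4] 56.1 [ 391.1 -267.3  137.9]
pb side 221 [ 374.2 -296.9] [87.2 46.7] -37.2 [ 372.  -292.8  106.3]
case side 175 [ 369.3 -275.7] [108.9  53.9] -5.8 [ 343.8 -269.8   76.2]
parcel side 257 [ 377.9 -292.1] [156.3  64.5] -32.5 [ 361.9 -268.8   40.3]
  return _methods._mean(a, axis=axis, dtype=dtype,
  ret = um.true_divide(
```

View pics/z7.png

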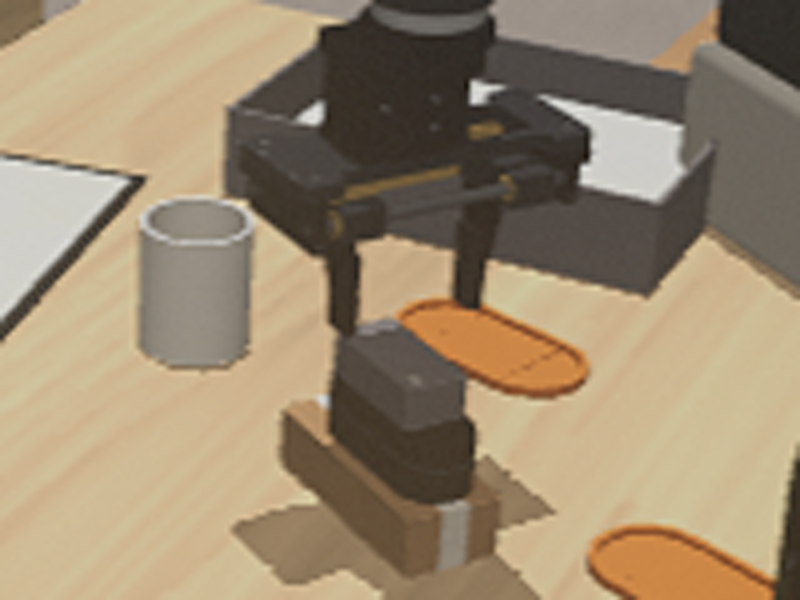

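>>> move_arm(
  moves=[
    [0,12,0.5,0,0,0],
    [0,25,0.5,0,0,0],
    [0,34,0.5,0,0,0],
    [0,40,0.5,0,0,0],
    [0,43,0.5,0,0,0],
    [0,44,0.5,0,0,0],
    [0,44,0.5,0,0,0],
  ],
)

```text
time_s: 13.48
tool_pos: [0.3747, -0.303, 0.0736]
tool_rot: [-90.0, 0.0, 145.6]
force: [0.8, 0.1, -0.3]
grip_width: 0.0751
```

>>> move_arm(
  moves=[
    [0,0,0,0,0,0],
    [0,0,0,0,0,0],
    [0,0,0,0,0,0],
    [0,0,0,0,0,0],
    [0,0,0,0,0,0],
    [0,0,0,0,0,0],
    [0,0,0,0,0,0],
    [0,0,0,0,0,0],
  ],
  claw=34,
  newtons=20,
)

```text
time_s: 14.15
tool_pos: [0.3747, -0.3027, 0.0735]
tool_rot: [-90.0, 0.0, 145.6]
force: [0.1, 1.4, 1.2]
grip_width: 0.0419
```

```bash
python3 -c "
from h import *
plan(374.8,-302.1,71.5,-124.4)
prof('side',0,.004,.03,pic='z8.png')
"; python3 b.py z8b.png 2>/dev/null|grep side
```

```text
t 14.15 pos [ 374.7 -302.7   73.5] rot [-9.0010e+01  1.0000e-02  1.4562e+02] grip 41.9 F [0.1 1.4 1.2] q [ 55.   6. -20. 115.   2.  60. -90.]
shift [ 0.2  2.  -0.6] turn [ 0.  0. -0.]
z-TCP 0 abs 73 49 toolz [-32.  14.] toolx [-30.  60.]
z-TCP 4 abs 77 80 toolz [-31.  17.] toolx [-35.  59.]
z-TCP 8 abs 81 14 toolz [-25.  18.] toolx [-29.  48.]
z-TCP 12 abs 85 11 toolz [-30.  16.] toolx [-33.  42.]
z-TCP 16 abs 89 15 toolz [-33.  15.] toolx [-13.  47.]
z-TCP 20 abs 93 23 toolz [-33.  14.] toolx [-31.  44.]
z-TCP 24 abs 97 15 toolz [-30.  26.] toolx [-12.  45.]
z-TCP 28 abs 101 23 toolz [-33.  22.] toolx [-12.  45.]
crop origin 247 123
tin side 46 [ 374.7 -301.7] [78.2 31.1] 55.2 [ 364.5 -316.5  138.1]
pb side 214 [ 372.6 -299.2] [85.  61.1] -33.8 [ 365.2 -292.3  105.9]
case side 180 [ 372.2 -277. ] [113.9  49.7] -11.6 [ 347.4 -270.3   75.9]
parcel side 262 [ 378.7 -292.5] [157.4  67.1] -30.5 [ 363.  -268.    40.2]
```

View pics/z8.png

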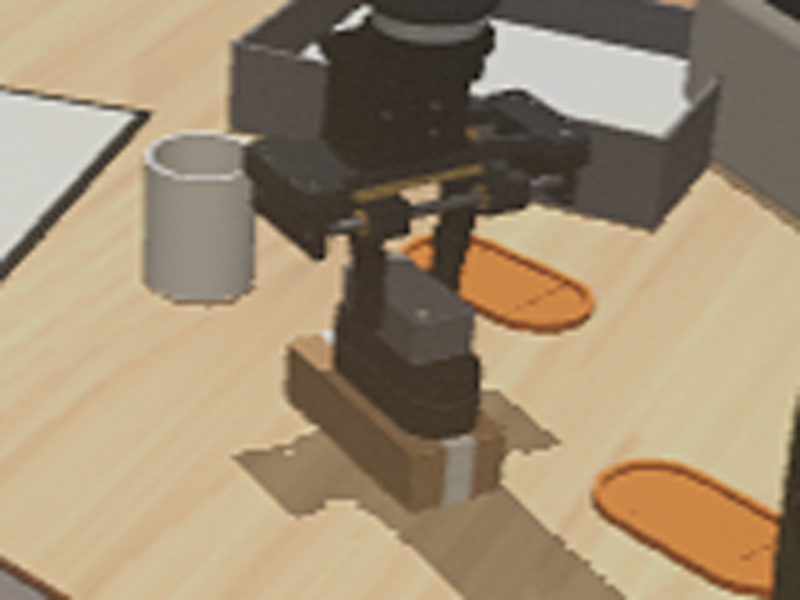

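>>> move_arm(
  moves=[
    [0,-5,0,0,0,0],
    [0,-15,0,0,0,0],
    [0,-35,0,0,0,0],
    [0,-60,0,0,0,0],
    [1,-85,-10,0,0,0],
    [2,-98,-25,0,-2,0],
    [4,-100,-45,0,-4,0],
    [6,-100,-67,0,-6,0],
    [8,-100,-89,0,-9,0],
    [10,-100,-111,0,-11,0],
    [12,-100,-133,0,-14,0],
    [14,-100,-155,0,-16,0],
    [16,-100,-174,0,-18,0],
    [23,-100,-196,0,-20,0],
    [31,-100,-218,0,-23,0],
    [39,-100,-241,0,-25,0],
    [47,-100,-264,0,-28,0],
    [56,-100,-287,0,-30,0],
    [63,-100,-308,0,-31,0],
    [68,-100,-320,0,-32,0],
  ],
)

```text
time_s: 15.97
tool_pos: [0.4994, 0.004, 0.1735]
tool_rot: [-90.1, 0.0, 178.0]
force: [-0.1, 0.4, -1.2]
grip_width: 0.0417
```

```bash
python3 -c "
from h import *
plan(412,299.9,173,-60.1)
plan(475,150,173,-76)
"
```

```text
t 15.97 pos [499.4   4.  173.5] rot [-9.007e+01  2.000e-02  1.780e+02] grip 41.7 F [-0.1  0.4 -1.2] q [ 35.   3. -40. 106.   2.  72. -97.]
shift [  97.7    0.8 -292.7] turn [  0.1 -31.9  -0. ]
t 15.97 pos [499.4   4.  173.5] rot [-9.007e+01  2.000e-02  1.780e+02] grip 41.7 F [-0.1  0.4 -1.2] q [ 35.   3. -40. 106.   2.  72. -97.]
shift [  29.5    0.7 -145.1] turn [  0.1 -16.   -0. ]
```

>>> move_arm(
  moves=[
    [2,0,-12,0,-1,0],
    [5,0,-30,0,-3,0],
    [9,0,-53,0,-6,0],
    [13,0,-76,0,-8,0],
    [18,0,-99,0,-11,0],
    [24,0,-122,0,-13,0],
    [30,0,-145,0,-16,0],
    [40,0,-167,0,-18,0],
    [50,0,-189,0,-21,0],
    [60,0,-211,0,-23,0],
    [70,0,-233,0,-26,0],
    [80,0,-255,0,-28,0],
    [89,10,-274,0,-30,0],
    [96,30,-289,0,-32,0],
    [97.5,50,-293,0,-32,0],
    [97.5,70,-293,0,-32,0],
    [97.5,90,-293,0,-32,0],
    [97.5,90,-293,0,-32,0],
    [97.5,90,-293,0,-32,0],
  ],
)

```text
time_s: 17.55
tool_pos: [0.4123, 0.2967, 0.0828]
tool_rot: [-90.0, -0.1, -150.3]
force: [0.1, 1.4, -1.8]
grip_width: 0.0414
```

```bash
python3 -c "
from h import *
plan(412,299.9,0.5,-60.1)
prof('side',0,.008,.13,pic='z9.png')
p,d=read_camera('top');cv2.imwrite('pics/z9t.png',cv2.resize(p[130:270,60:260],None,fx=4,fy=4)[:,:,::-1])
"
```

```text
t 17.55 pos [412.3 296.7  82.8] rot [-9.0030e+01 -1.4000e-01 -1.5026e+02] grip 41.4 F [ 0.1  1.4 -1.8] q [  12.   14.  -55.  110.   13.   63. -109.]
shift [-1.5 82.3 -2.9] turn [ 0.  -0.2  0.1]
z-TCP 8 abs 91 3 toolz [-17.   3.] toolx [43. 43.]
z-TCP 16 abs 99 44 toolz [-32.   8.] toolx [-12.  43.]
z-TCP 24 abs 107 44 toolz [-33.  13.] toolx [-11.  43.]
z-TCP 32 abs 115 23 toolz [-31.  18.] toolx [-10.  27.]
z-TCP 80 abs 163 23 toolz [-87. -83.] toolx [-35.  33.]
z-TCP 88 abs 171 155 toolz [-89.  85.] toolx [-36.  37.]
z-TCP 96 abs 179 153 toolz [-90.  80.] toolx [-35.  37.]
z-TCP 104 abs 187 189 toolz [-93.  82.] toolx [-36.  37.]
z-TCP 112 abs 195 127 toolz [-96.  78.] toolx [-36.  36.]
z-TCP 120 abs 203 227 toolz [-98.  80.] toolx [-37.  37.]
z-TCP 128 abs 211 460 toolz [-98.  94.] toolx [-35.  36.]
crop origin 113 234
```

View pics/z9.png

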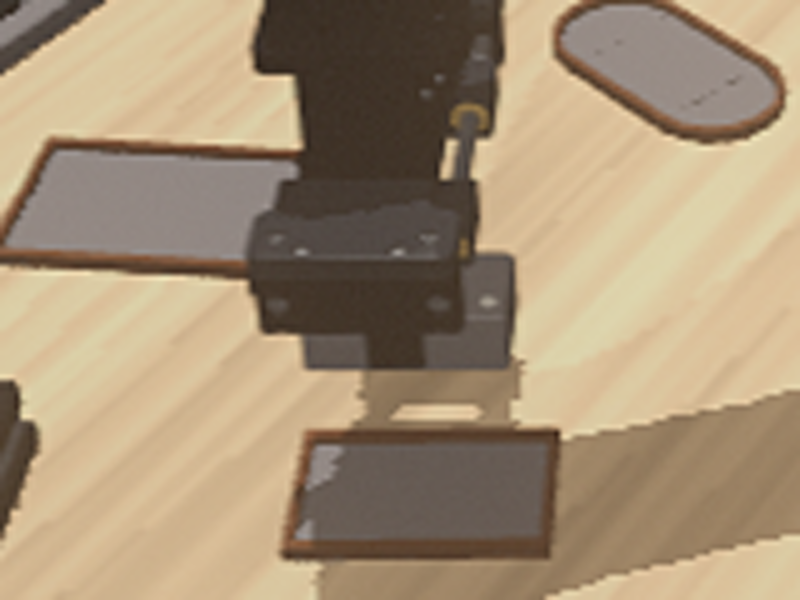

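View pics/z9t.png

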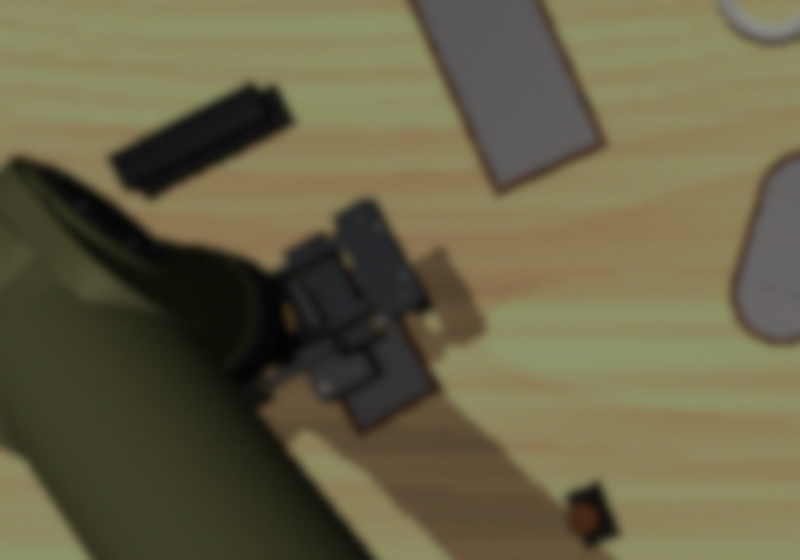

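```bash
python3 - <<'E'
from h import *
for n in('side','top'):
    p,d=read_camera(n);A=d>0;X=pts(n,A,d)
    k=(X[:,2]>.09)&(X[:,2]<.119)&(np.hypot(X[:,0]-.408,X[:,1]-.3)<.07)
    a=np.radians(29.9);c=np.array([np.cos(a),np.sin(a)]);s=np.array([-np.sin(a),np.cos(a)])
    Q=X[k];u=(Q[:,:2]-[.4065,.301])@c*1000;v=(Q[:,:2]-[.4065,.301])@s*1000
    for z in range(88,120,4):
        m=abs(Q[:,2]*1000-z)<2
        if m.sum()>3: print(n,z,m.sum(),'len',np.round(np.percentile(u[m],[1,99]),1),'wid',np.round(np.percentile(v[m],[1,99]),1))
E
```

```text
side 92 50 len [-38.4  44.5] wid [-9.  16.3]
side 96 41 len [-38.4  41.2] wid [-1.1 20.4]
side 100 69 len [-38.6  41.8] wid [-10.2  24.7]
side 104 68 len [-38.5  43.9] wid [-13.1  24.4]
side 108 51 len [-38.6  41.4] wid [-17.5  23.9]
side 112 36 len [-38.5  14.8] wid [-11.4  24.1]
side 116 113 len [-38.4  14.9] wid [-24.8  24.6]
top 92 7 len [-39.5 -20.7] wid [-26.6  10.7]
top 96 7 len [-38.9 -24.2] wid [-27.8  11.8]
top 100 6 len [-39.4 -21.9] wid [-27.1   7.5]
top 104 5 len [-39.3 -27.8] wid [-27.1  11.4]
top 108 11 len [-39.3  -5.6] wid [-27.7  17.7]
top 112 46 len [-39.1  37.1] wid [-26.7  13.6]
top 116 107 len [-38.9  40. ] wid [-26.6  19.3]
```

>>> move_arm(
  moves=[
    [1,15,-2,0,0,0],
    [3,35,-4.5,0,0,0],
    [3,53,-4.5,0,0,0],
    [3,65,-4.5,0,0,0],
    [3,73,-4.5,0,0,0],
    [3,77,-4.5,0,0,0],
    [3,78,-4.5,0,0,0],
    [3,78,-4.5,0,0,0],
    [3,78,-4.5,0,0,0],
  ],
)

```text
time_s: 18.5
tool_pos: [0.4097, 0.2993, 0.0061]
tool_rot: [-90.0, 0.1, -150.4]
force: [0.0, 0.7, -1.7]
grip_width: 0.0419
```

```bash
python3 -c "
from h import *
plan(412,299.9,0.5,-60.1)
prof('side',0,.008,.02,pic='z10.png')
p,d=read_camera('top');cv2.imwrite('pics/z10t.png',cv2.resize(p[130:270,60:260],None,fx=4,fy=4)[:,:,::-1])
"
```

```text
t 18.5 pos [409.7 299.3   6.1] rot [-9.000e+01  8.000e-02 -1.504e+02] grip 41.9 F [ 0.   0.7 -1.7] q [   7.   21.  -52.  114.   20.   55. -115.]
shift [-2.3  5.6  0.6] turn [-0.  -0.3 -0.1]
z-TCP 0 abs 6 216 toolz [-40.  31.] toolx [-52.  57.]
z-TCP 8 abs 14 6 toolz [-38.  16.] toolx [10. 55.]
z-TCP 16 abs 22 38 toolz [-31.   6.] toolx [-41.  43.]
crop origin 116 263
```

View pics/z10.png

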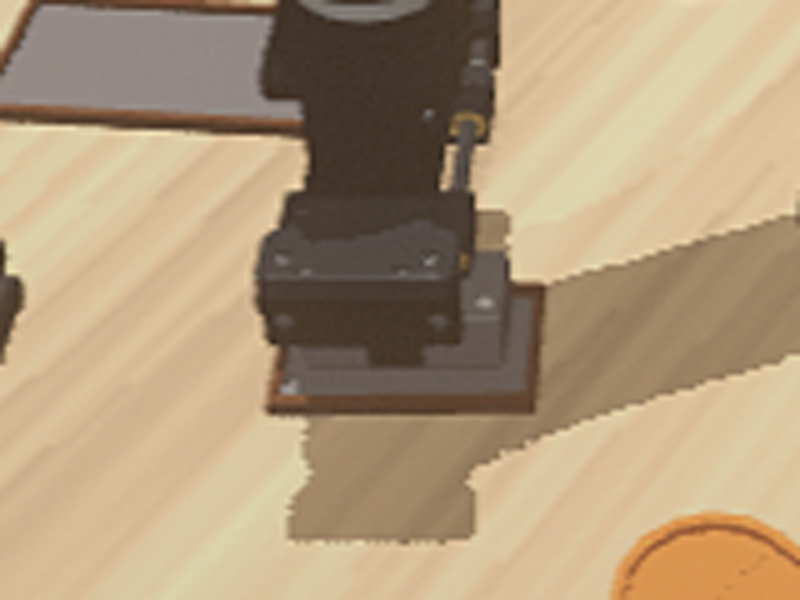

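View pics/z10t.png

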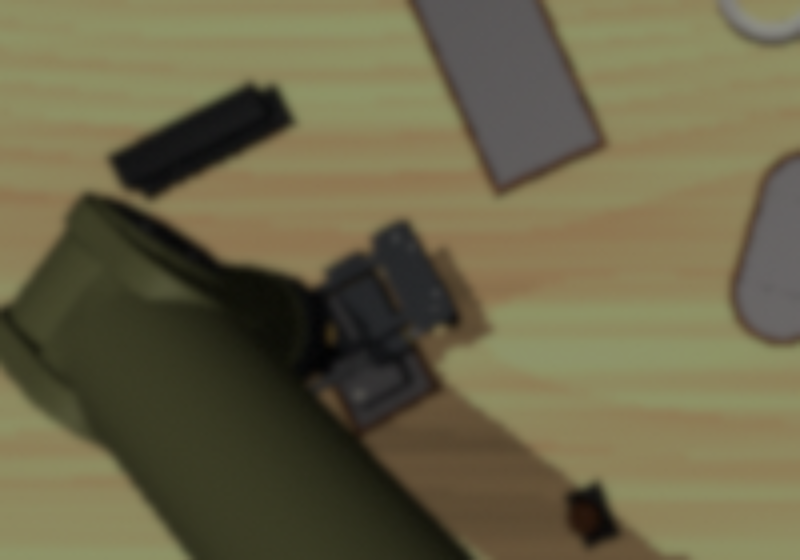

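```bash
cat > pbm.py <<'E'
from h import *
import sys
cx,cy,yaw,z0,z1,r=map(float,sys.argv[1:7])
for n in('side','top'):
    p,d=read_camera(n);A=d>0;X=pts(n,A,d)
    a=np.radians(yaw);c=np.array([np.cos(a),np.sin(a)]);s=np.array([-np.sin(a),np.cos(a)])
    k=(X[:,2]*1000>z0)&(X[:,2]*1000<z1)&(np.hypot(X[:,0]*1000-cx,X[:,1]*1000-cy)<r)
    Q=X[k]*1000;u=(Q[:,:2]-[cx,cy])@c;v=(Q[:,:2]-[cx,cy])@s
    for z in np.arange(z0,z1,4):
        m=abs(Q[:,2]-z)<2
        if m.sum()>3: print(n,z,m.sum(),'len',np.round(np.percentile(u[m],[1,99]),1),'wid',np.round(np.percentile(v[m],[1,99]),1))
E
python3 pbm.py 406.5 301 29.9 10 42 70
```

```text
side 10.0 6 len [-19.7  52.4] wid [11.3 34.4]
side 14.0 36 len [-41.3  40.7] wid [ 6.7 20. ]
side 18.0 40 len [-41.6  39.8] wid [-0.7 22.6]
side 22.0 47 len [-41.6  39.4] wid [-2.5 27.4]
side 26.0 40 len [-41.7  30.3] wid [-8.4 28.9]
side 30.0 28 len [-40.9  12.8] wid [-3.  28.8]
side 34.0 22 len [-41.6  11.6] wid [-20.8  29.1]
side 38.0 104 len [-40.9 -24.5] wid [-23.4  19.2]
top 14.0 5 len [-43.  -24.7] wid [-23.6  16.3]
top 18.0 7 len [-42.8 -28.2] wid [-23.5  -1.3]
top 22.0 4 len [-42.8  -8.5] wid [-22.3  24.2]
top 26.0 7 len [-43.2 -25.3] wid [-23.1  14.5]
top 30.0 6 len [-43.  -28.9] wid [-22.9   4.3]
top 34.0 56 len [-42.8  33. ] wid [-21.7  20.5]
top 38.0 81 len [-41.   33.3] wid [-22.3  17.7]
```

>>> move_arm(
  moves=[
    [0,1.5,0,0,0,0],
    [0,3,0,0,0,0],
    [0,4,0,0,0,0],
    [0,4.5,0,0,0,0],
    [0,4.5,0,0,0,0],
  ],
)

```text
time_s: 19.12
tool_pos: [0.4089, 0.2988, 0.0006]
tool_rot: [-90.0, -0.0, -150.4]
force: [-0.5, -0.1, -2.3]
grip_width: 0.0421
```

>>> move_arm(
  moves=[
    [0,0.5,0,0,0,0],
    [0,1,0,0,0,0],
    [0,1,0,0,0,0],
  ],
)

```text
time_s: 19.37
tool_pos: [0.409, 0.2988, 0.0005]
tool_rot: [-90.0, -0.0, -150.4]
force: [-2.2, -2.8, 5.8]
grip_width: 0.042
```

>>> move_arm(
  moves=[
    [0,-0.5,0,0,0,0],
    [0,-0.5,0,0,0,0],
    [0,-0.5,0,0,0,0],
    [0,-0.5,0,0,0,0],
    [0,-0.5,0,0,0,0],
    [0,-15,0,0,0,0],
    [0,-40,0,0,0,0],
    [0,-70,0,0,0,0],
    [0,-110,0,0,0,0],
    [0,-140,0,0,0,0],
    [0,-150,0,0,0,0],
    [0,-150,0,0,0,0],
  ],
  claw=65,
)

```text
time_s: 20.37
tool_pos: [0.4108, 0.3003, 0.1535]
tool_rot: [-89.9, 0.4, -150.4]
force: [0.7, 0.4, -1.1]
grip_width: 0.0649
```

```bash
python3 pbm.py 406.5 301 29.9 10 42 70; python3 b.py z11.png 2>/dev/null; python3 -c "
from h import *
plan(498,0,150,-92)
p,d=read_camera('side')
cv2.imwrite('pics/z11s.png',cv2.resize(p[270:390,130:290],None,fx=5,fy=5)[:,:,::-1])
"
```

```text
side 10.0 31 len [-53.2  56. ] wid [-27.2  29.7]
side 14.0 58 len [-42.2  40.6] wid [-4.8 20.2]
side 18.0 62 len [-42.4  39. ] wid [-18.5  20.6]
side 22.0 53 len [-42.4  39.1] wid [-8.4 20.3]
side 26.0 62 len [-42.1  40.6] wid [ 2.1 20.5]
side 30.0 157 len [-42.   40.8] wid [-24.7  20. ]
side 34.0 444 len [-40.8  39.8] wid [-22.   19.3]
side 38.0 14 len [-35.5  33.9] wid [-12.3  17.1]
top 10.0 5 len [-40.9   1.7] wid [-23.3  32. ]
top 14.0 10 len [-43.6  10.9] wid [-23.5  13.1]
top 18.0 10 len [-43.5   8.4] wid [-23.4  14.9]
top 22.0 10 len [-43.6   1. ] wid [-23.4  -2.5]
top 26.0 40 len [-43.   10.6] wid [-23.2  19.3]
top 30.0 146 len [-42.1  12.8] wid [-23.1  18.1]
top 34.0 84 len [-43.3  10.2] wid [-22.1  14.8]
tin top 0 [nan nan nan]
tin side 0 [nan nan nan]
pb top 0 [nan nan nan]
pb side 0 [nan nan nan]
case top 700 [ 367.5 -293.1] [119.7  50.1] -34.2 [ 367.4 -293.2   74.4]
case side 347 [ 370.6 -293. ] [129.4  53.3] -33.4 [ 366.  -288.3   76.1]
parcel top 406 [ 375.  -295.8] [150.   64.2] -34.8 [ 407.5 -289.    38.4]
parcel side 261 [ 376.9 -292.5] [154.5  66.7] -31.5 [ 364.6 -267.6   40.3]
t 20.57 pos [408.  298.  148.2] rot [ -90.     -0.17 -150.39] grip 64.8 F [ 0.1 -0.7 -0.3] q [  15.    8.  -57.  106.    7.   69. -105.]
shift [ 69.   -1.6 303.5] turn [-0.  31.6  0.2]
```

View pics/z11.png

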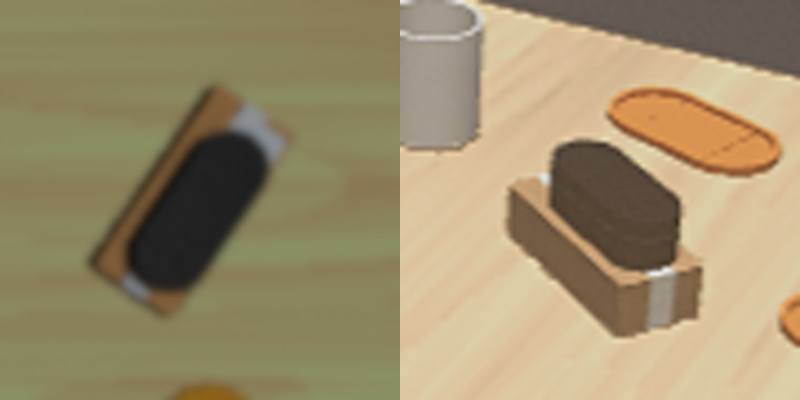

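View pics/z11s.png

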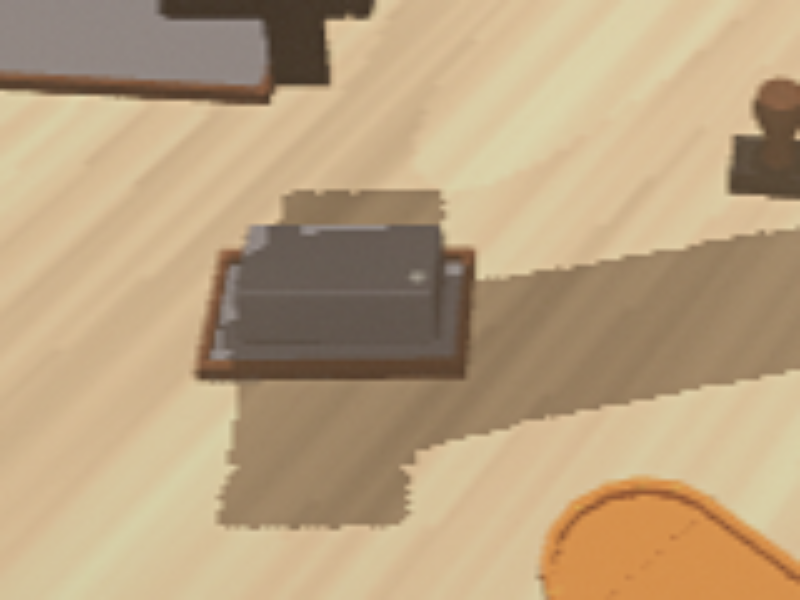

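>>> move_arm(
  moves=[
    [2,0,20,0,2,0],
    [5,0,50,0,5,0],
    [8,0,85,0,9,0],
    [11,0,120,0,13,0],
    [15,0,155,0,16,0],
    [27,0,190,0,20,0],
    [40,0,225,0,24,0],
    [53,0,260,0,27,0],
    [65,0,293,0,31,0],
    [69,0,303.5,0,32,0],
  ],
  claw=80,
)

```text
time_s: 21.45
tool_pos: [0.4984, -0.0058, 0.148]
tool_rot: [-89.9, -0.2, 177.0]
force: [0.6, -1.1, 0.2]
grip_width: 0.0801
```

```bash
python3 -c "
from h import *
plan(460,-150,150,-108)
plan(369.2,-298.5,100,-124.2)
"
```

```text
t 21.45 pos [498.4  -5.8 148. ] rot [-8.9890e+01 -1.7000e-01  1.7701e+02] grip 80.1 F [ 0.6 -1.1  0.2] q [ 36.   5. -40. 108.   3.  69. -98.]
shift [ 30.8  -1.6 146. ] turn [-0.1 15.   0.2]
t 21.45 pos [498.4  -5.8 148. ] rot [-8.9890e+01 -1.7000e-01  1.7701e+02] grip 80.1 F [ 0.6 -1.1  0.2] q [ 36.   5. -40. 108.   3.  69. -98.]
shift [113.6  48.9 298.9] turn [-0.2 31.2  0.1]
```

>>> move_arm(
  moves=[
    [6,0,28,0,3,0],
    [14,0,65,0,7,0],
    [22,0,105,0,11,0],
    [31,0,146,0,15,0],
    [48,0,178,0,19,0],
    [65,0,210,0,22,0],
    [82,0,242,0,26,0],
    [100,0,274,0,29,0],
    [110,0,293,0,31,0],
    [113.5,20,299,0,31.2,0],
    [113.5,49,299,0,31.2,0],
    [113.5,49,299,0,31.2,0],
    [113.5,49,299,0,31.2,0],
    [113.5,49,299,0,31.2,0],
  ],
)

```text
time_s: 22.62
tool_pos: [0.3741, -0.2924, 0.1014]
tool_rot: [-90.0, -0.0, 146.5]
force: [-0.5, 0.4, 0.3]
grip_width: 0.08
```

```bash
python3 -c "
from h import *
plan(369.2,-298.5,35.5,-124.2)
prof('side',0.008,.012,.12,pic='z12.png')
"
```

```text
t 22.62 pos [ 374.1 -292.4  101.4] rot [-90.03  -0.   146.52] grip 80.0 F [-0.5  0.4  0.3] q [ 56.   3. -22. 114.   1.  63. -90.]
shift [ 0.7 65.8  7.8] turn [0.  0.7 0. ]
z-TCP 20 abs 121 37 toolz [-53.  50.] toolx [-7. 14.]
z-TCP 32 abs 133 39 toolz [-52.  48.] toolx [-9. 14.]
z-TCP 44 abs 145 36 toolz [-54.  51.] toolx [-4. 13.]
z-TCP 56 abs 157 54 toolz [-57.  53.] toolx [-11.  13.]
z-TCP 68 abs 169 48 toolz [-61.  54.] toolx [-15.  14.]
z-TCP 80 abs 181 25 toolz [-87.  87.] toolx [-17.  36.]
z-TCP 92 abs 193 183 toolz [-90.  86.] toolx [-33.  41.]
z-TCP 104 abs 205 225 toolz [-96.  88.] toolx [-27.  43.]
z-TCP 116 abs 217 204 toolz [-98.  88.] toolx [-32.  40.]
crop origin 247 116
```

View pics/z12.png

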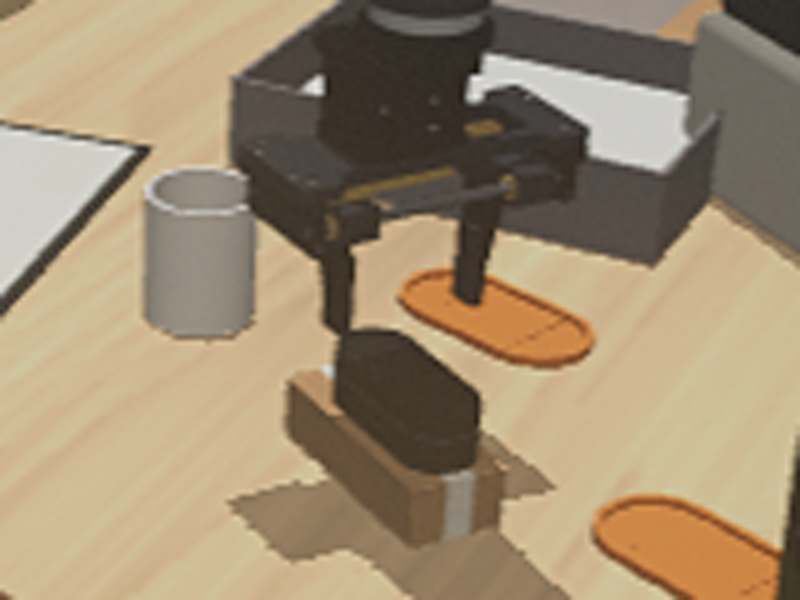

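>>> move_arm(
  moves=[
    [0.5,10,3,0,0.7,0],
    [0.5,22,7,0,0.7,0],
    [0.5,36,7,0,0.7,0],
    [0.5,50,7,0,0.7,0],
    [0.5,60,7,0,0.7,0],
    [0.5,64,7,0,0.7,0],
    [0.5,65.5,7,0,0.7,0],
    [0.5,65.5,7,0,0.7,0],
    [0.5,65.5,7,0,0.7,0],
  ],
)

```text
time_s: 23.42
tool_pos: [0.3694, -0.2991, 0.036]
tool_rot: [-90.0, 0.1, 145.7]
force: [0.6, -0.9, -0.4]
grip_width: 0.0803
```

>>> move_arm(
  moves=[
    [0,0,0,0,0,0],
    [0,0,0,0,0,0],
    [0,0,0,0,0,0],
    [0,0,0,0,0,0],
    [0,0,0,0,0,0],
    [0,0,0,0,0,0],
    [0,0,0,0,0,0],
    [0,0,0,0,0,0],
  ],
  claw=42,
  newtons=20,
)

```text
time_s: 24.08
tool_pos: [0.3691, -0.2985, 0.0355]
tool_rot: [-90.0, 0.0, 145.7]
force: [1.6, 1.3, 2.3]
grip_width: 0.0495
```

```bash
python3 -c "
from h import *
plan(369.2,-298.5,35.5,-124.2)
prof('side',0.0,.006,.03,pic='z13.png')
"; python3 pbm.py 368 -293.2 -34.2 60 82 100;python3 b.py z13b.png 2>/dev/null|grep parcel
```

```text
t 24.08 pos [ 369.1 -298.5   35.5] rot [-9.0020e+01  1.0000e-02  1.4572e+02] grip 49.5 F [1.6 1.3 2.3] q [ 56.   8. -21. 118.   3.  55. -91.]
shift [-0.1  0.  -0.1] turn [ 0.  -0.1 -0. ]
z-TCP 0 abs 36 5 toolz [-38.  25.] toolx [-24.  52.]
z-TCP 6 abs 42 22 toolz [-40.  13.] toolx [-32.  60.]
z-TCP 12 abs 48 38 toolz [-33.  11.] toolx [-38.  60.]
z-TCP 18 abs 54 35 toolz [-36.  12.] toolx [-33.  60.]
z-TCP 24 abs 60 47 toolz [-36.  17.] toolx [-33.  59.]
crop origin 248 135
side 60.0 18 len [-57.9  38.6] wid [-11.5  31.6]
side 64.0 40 len [-60.   46.4] wid [-18.6  32.5]
side 68.0 36 len [-58.9  42.8] wid [-16.3  33.5]
side 72.0 39 len [-59.4  44.4] wid [-32.   31.9]
side 76.0 218 len [-58.1  41.7] wid [-30.4  31.5]
side 80.0 50 len [-58.4  33.2] wid [-33.   34.4]
top 68.0 6 len [-59.9 -41.7] wid [-16.8  20.7]
top 72.0 89 len [-58.6 -24. ] wid [-26.4  19.8]
top 76.0 97 len [-59.6 -24.7] wid [-22.8  20.5]
top 80.0 6 len [-52.  -29.1] wid [-22.7  17.6]
parcel top 200 [ 375.1 -295.9] [150.3  64.2] -34.9 [ 342.2 -259.6   38.8]
parcel side 284 [ 378.3 -293.7] [156.4  68.1] -32.8 [ 364.3 -266.7   40. ]
```

View pics/z13.png

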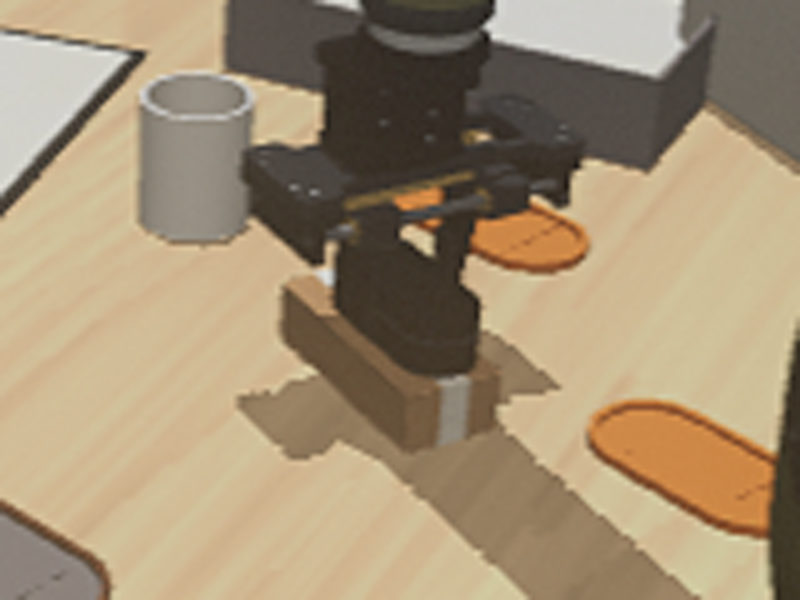

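>>> move_arm(
  moves=[
    [0,-5,0,0,0,0],
    [0,-15,0,0,0,0],
    [0,-35,0,0,0,0],
    [0,-55,0,0,0,0],
    [1,-70,-8,0,0,0],
    [3,-80,-22,0,-1,0],
    [7,-80,-42,0,-3,0],
    [12,-80,-64,0,-4,0],
    [16,-80,-86,0,-5,0],
    [21,-80,-108,0,-6,0],
    [26,-80,-130,0,-7,0],
    [31,-80,-152,0,-9,0],
    [36,-80,-174,0,-10,0],
    [41,-80,-196,0,-11,0],
    [46,-80,-218,0,-13,0],
    [51,-80,-240,0,-14,0],
    [56,-80,-262,0,-15,0],
    [60,-80,-281,0,-16,0],
    [63,-75,-292,0,-17,0],
    [63,-65,-294.5,0,-17,0],
  ],
)

```text
time_s: 26.0
tool_pos: [0.4838, -0.0162, 0.1005]
tool_rot: [-90.1, 0.1, 163.1]
force: [0.1, 0.4, -0.3]
grip_width: 0.0495
```

>>> move_arm(
  moves=[
    [0,15,0,0,0,0],
    [0,25,0,0,0,0],
    [0,25,0,0,0,0],
    [0,25,0,0,0,0],
  ],
)

```text
time_s: 26.33
tool_pos: [0.4815, -0.0204, 0.0742]
tool_rot: [-90.0, -0.2, 162.7]
force: [0.9, 0.4, -1.1]
grip_width: 0.05
```

```bash
python3 -c "
from h import *
plan(483,-19.5,-1.5,-107.3)
prof('side',0.08,.008,.12,pic='z14.png')
p,d=read_camera('top');cv2.imwrite('pics/z14t.png',cv2.resize(p[130:270,160:360],None,fx=4,fy=4)[:,:,::-1])
"; python3 pbm.py 481.5 -15 -17.3 68 118 110
```

```text
t 26.33 pos [481.5 -20.4  74.2] rot [-8.9970e+01 -1.5000e-01  1.6267e+02] grip 50.0 F [ 0.9  0.4 -1.1] q [  37.    8.  -39.  114.    5.   60. -112.]
shift [-1.4 75.7 -1.4] turn [-0.  -0.   0.2]
z-TCP 80 abs 154 9 toolz [-53.  35.] toolx [-6. 14.]
z-TCP 88 abs 162 106 toolz [-92.  84.] toolx [-29.  39.]
z-TCP 96 abs 170 173 toolz [-90.  83.] toolx [-36.  40.]
z-TCP 104 abs 178 195 toolz [-94.  93.] toolx [-34.  39.]
z-TCP 112 abs 186 102 toolz [-96.  92.] toolx [-32.  39.]
crop origin 166 157
side 80.0 20 len [-58.2  31. ] wid [-12.3  22.1]
side 84.0 31 len [-59.8  42.7] wid [-11.6  22.8]
side 88.0 42 len [-61.   46.5] wid [-13.   27.4]
side 92.0 48 len [-58.3  45.6] wid [-15.3  31.5]
side 96.0 48 len [-60.1  30.9] wid [-8.8 30.1]
side 100.0 43 len [-60.   40.2] wid [-11.   31.1]
side 104.0 52 len [-60.9  36. ] wid [-22.3  31.1]
side 108.0 39 len [-61.3  33.8] wid [-12.   31.2]
side 112.0 64 len [-60.2  35.1] wid [-37.5  32.2]
side 116.0 282 len [-58.6  26.8] wid [-30.6  31.4]
```

View pics/z14.png

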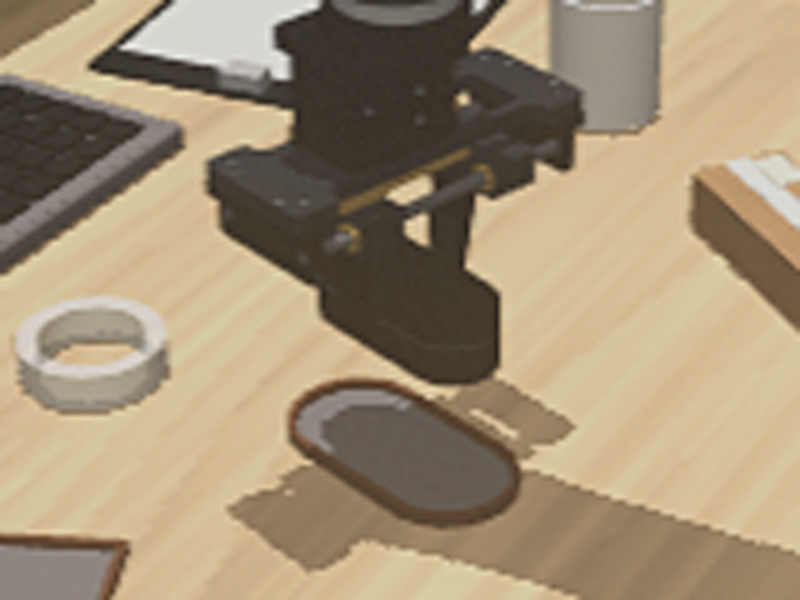

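View pics/z14t.png

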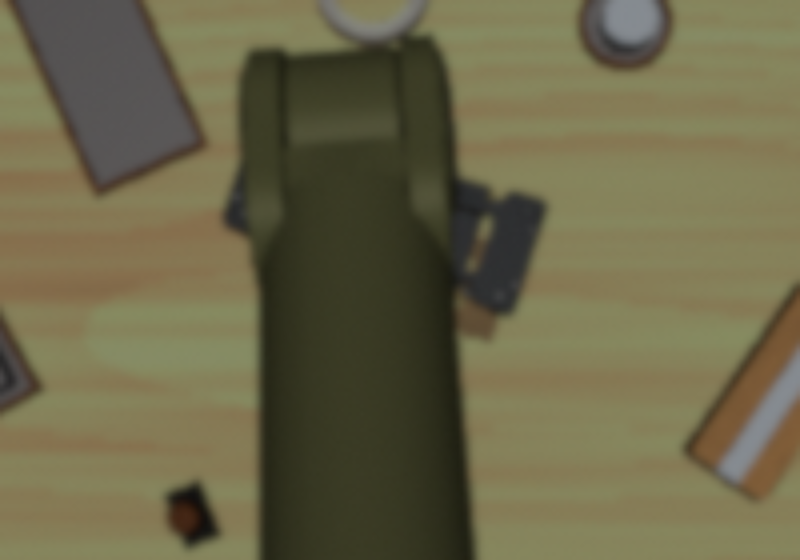

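>>> move_arm(
  moves=[
    [0,12,-1,0,0,0],
    [0,30,-2,0,0,0],
    [0,48,-2,0,0,0],
    [0,60,-2,0,0,0],
    [0,67,-2,0,0,0],
    [0,70,-2,0,0,0],
    [0,71,-2,0,0,0],
    [0,71,-2,0,0,0],
    [0,71,-2,0,0,0],
  ],
)

```text
time_s: 27.28
tool_pos: [0.4841, -0.018, 0.005]
tool_rot: [-90.0, 0.1, 162.7]
force: [0.1, -0.6, -1.1]
grip_width: 0.05
```

```bash
python3 -c "
from h import *
plan(483,-19.5,-1.5,-107.3)
prof('side',0.08,.008,.12,pic='z15.png')
"; python3 pbm.py 481.5 -15 -17.3 10 50 110
```

```text
t 27.28 pos [484.1 -18.    5. ] rot [-9.0000e+01  8.0000e-02  1.6271e+02] grip 50.0 F [ 0.1 -0.6 -1.1] q [  35.   14.  -38.  117.   11.   52. -117.]
shift [0.6 6.5 1.7] turn [ 0.   0.  -0.1]
z-TCP 80 abs 85 8 toolz [27. 31.] toolx [-5.  5.]
z-TCP 88 abs 93 103 toolz [-89.  84.] toolx [-31.  38.]
z-TCP 96 abs 101 149 toolz [-90.  84.] toolx [-29.  40.]
z-TCP 104 abs 109 156 toolz [-94.  86.] toolx [-32.  40.]
z-TCP 112 abs 117 100 toolz [-96.  93.] toolx [-35.  40.]
crop origin 165 179
side 10.0 9 len [-69.5 -18.9] wid [-3.9 30.3]
side 14.0 44 len [-60.1  37. ] wid [-13.2  26.3]
side 18.0 34 len [-60.2  43.9] wid [-17.8  28.6]
side 22.0 41 len [-62.  38.] wid [-20.8  34.2]
side 26.0 45 len [-60.   33.7] wid [-3.7 34.5]
side 30.0 44 len [-59.   38.7] wid [-14.5  35.1]
side 34.0 40 len [-60.1  35.3] wid [-11.3  33.8]
side 38.0 44 len [-59.6  33.1] wid [-27.4  33.3]
side 42.0 70 len [-60.2  32.4] wid [-32.6  34.4]
side 46.0 279 len [-58.5  21.7] wid [-28.9  34.4]
```

View pics/z15.png

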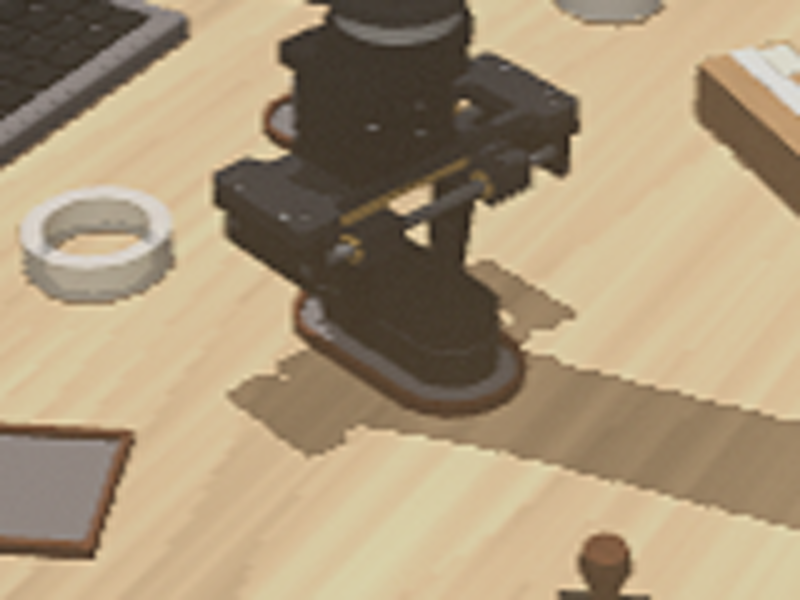

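>>> move_arm(
  moves=[
    [0,2,0,0,0,0],
    [0,4,0,0,0,0],
    [0,5,0,0,0,0],
    [0,5.5,0,0,0,0],
    [0,5.5,0,0,0,0],
  ],
)

```text
time_s: 27.85
tool_pos: [0.4832, -0.0179, -0.0013]
tool_rot: [-90.0, -0.0, 162.7]
force: [0.4, -0.2, -1.6]
grip_width: 0.0499
```

>>> move_arm(
  moves=[
    [0,0.5,0,0,0,0],
    [0,1,0,0,0,0],
    [0,1,0,0,0,0],
  ],
)

```text
time_s: 28.1
tool_pos: [0.4833, -0.0179, -0.0015]
tool_rot: [-90.0, -0.0, 162.7]
force: [-2.7, 0.4, 7.3]
grip_width: 0.0499
```

Contact; release and lift, and look.

>>> move_arm(
  moves=[
    [0,-0.5,0,0,0,0],
    [0,-0.5,0,0,0,0],
    [0,-0.5,0,0,0,0],
    [0,-0.5,0,0,0,0],
    [0,-0.5,0,0,0,0],
    [0,-15,0,0,0,0],
    [0,-40,0,0,0,0],
    [0,-70,0,0,0,0],
    [0,-100,0,0,0,0],
    [0,-120,0,0,0,0],
    [0,-120,0,0,0,0],
    [0,-120,0,0,0,0],
  ],
  claw=70,
)

```text
time_s: 29.1
tool_pos: [0.4842, -0.0182, 0.1189]
tool_rot: [-90.0, 0.2, 162.7]
force: [0.3, -0.8, -0.5]
grip_width: 0.0699
```

```bash
python3 -c "
from h import *
plan(376.2,-301.0,85,-124.8)
prof('side',0.12,.008,.12,pic='z16.png')
"; python3 b.py z16b.png 2>/dev/null |grep parcel; python3 pbm.py 481.5 -15 -17.3 10 50 110
```

```text
t 29.1 pos [484.2 -18.2 118.9] rot [-8.998e+01  1.600e-01  1.627e+02] grip 69.9 F [ 0.3 -0.8 -0.5] q [  38.    4.  -40.  112.    3.   65. -111.]
shift [ 19.1  33.9 302.1] turn [ 0.  17.5 -0.2]
crop origin 164 142
parcel top 1138 [ 375.  -295.9] [150.4  64.2] -34.9 [ 373.4 -296.5   38.8]
parcel side 604 [ 376.5 -294.8] [157.6  69.7] -33.1 [ 371.6 -289.4   40.5]
side 10.0 23 len [-72.9  54.9] wid [ 6.8 40.3]
side 14.0 49 len [-60.7  41.8] wid [-15.4  32.3]
side 18.0 43 len [-62.7  42.2] wid [-12.   25.2]
side 22.0 42 len [-59.9  38.2] wid [-7.5 26. ]
side 26.0 41 len [-60.9  41.9] wid [-16.6  26.2]
side 30.0 47 len [-62.2  37.3] wid [-6.6 26.3]
side 34.0 52 len [-60.2  37.4] wid [-26.6  26.2]
side 38.0 313 len [-57.9  57.5] wid [-26.8  25.2]
side 42.0 157 len [-59.7  53.1] wid [-24.5  25.1]
```

View pics/z16.png

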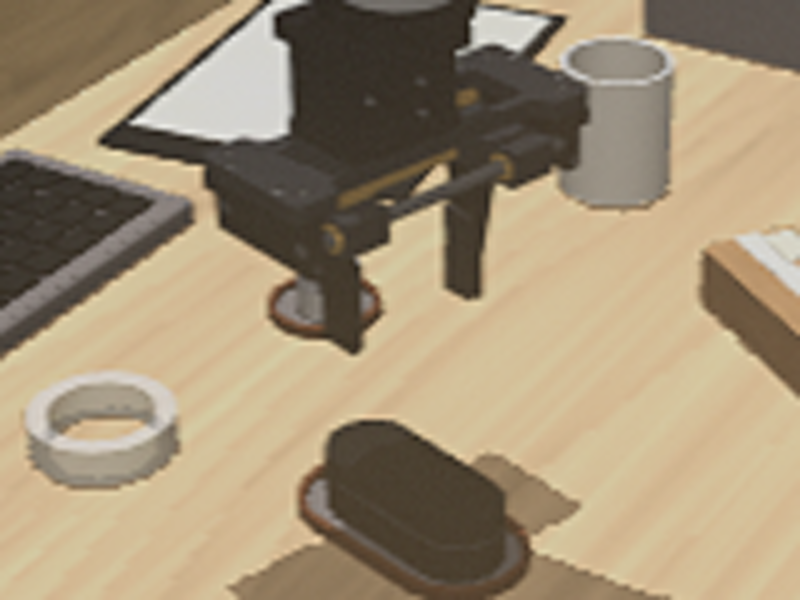

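>>> move_arm(
  moves=[
    [1,0,20,0,1,0],
    [3,0,48,0,3,0],
    [5,0,83,0,5,0],
    [7,0,118,0,7,0],
    [10,0,153,0,9,0],
    [12,0,188,0,11,0],
    [14,0,223,0,13,0],
    [16,0,258,0,15,0],
    [18,0,285,0,17,0],
    [19,0,299,0,17.6,0],
    [19,15,302,0,17.6,0],
    [19,34,302,0,17.6,0],
    [19,34,302,0,17.6,0],
    [19,34,302,0,17.6,0],
    [19,34,302,0,17.6,0],
  ],
  claw=86,
)

```text
time_s: 30.6
tool_pos: [0.3761, -0.3, 0.0842]
tool_rot: [-90.0, -0.0, 145.2]
force: [-0.9, -0.5, 0.7]
grip_width: 0.0857
```

```bash
python3 -c "
from h import *
plan(376.4,-300.8,-4,-124.9)
prof('side',0.008,.008,.12,pic='z17.png')
"; python3 b.py z17b.png 2>/dev/null |grep parcel
```

```text
t 30.6 pos [ 376.1 -300.    84.2] rot [-90.02  -0.   145.21] grip 85.7 F [-0.9 -0.5  0.7] q [ 57.   5. -22. 115.   2.  61. -91.]
shift [-0.7 88.2  0.5] turn [0.  0.1 0. ]
z-TCP 16 abs 100 16 toolz [-53.  50.] toolx [-4. 12.]
z-TCP 24 abs 108 24 toolz [-54.  48.] toolx [-8. 13.]
z-TCP 32 abs 116 25 toolz [-55.  54.] toolx [-4. 15.]
z-TCP 40 abs 124 27 toolz [-56.  50.] toolx [-6. 13.]
z-TCP 48 abs 132 27 toolz [-59.  53.] toolx [-6. 16.]
z-TCP 56 abs 140 32 toolz [-60.  56.] toolx [-5. 14.]
z-TCP 64 abs 148 34 toolz [-61.  59.] toolx [-5. 15.]
z-TCP 72 abs 156 20 toolz [-62.  59.] toolx [-3. 14.]
z-TCP 80 abs 164 12 toolz [-81.  56.] toolx [-13.  34.]
z-TCP 88 abs 172 82 toolz [-91.  85.] toolx [-31.  40.]
z-TCP 96 abs 180 146 toolz [-90.  84.] toolx [-30.  40.]
z-TCP 104 abs 188 133 toolz [-95.  91.] toolx [-22.  42.]
z-TCP 112 abs 196 94 toolz [-96.  90.] toolx [-32.  40.]
crop origin 247 120
parcel top 472 [ 374.8 -296. ] [150.1  64.1] -34.9 [ 339.3 -271.3   38.5]
parcel side 603 [ 376.8 -295.8] [158.3  68.1] -33.9 [ 372.7 -290.5   40.3]
```

View pics/z17.png

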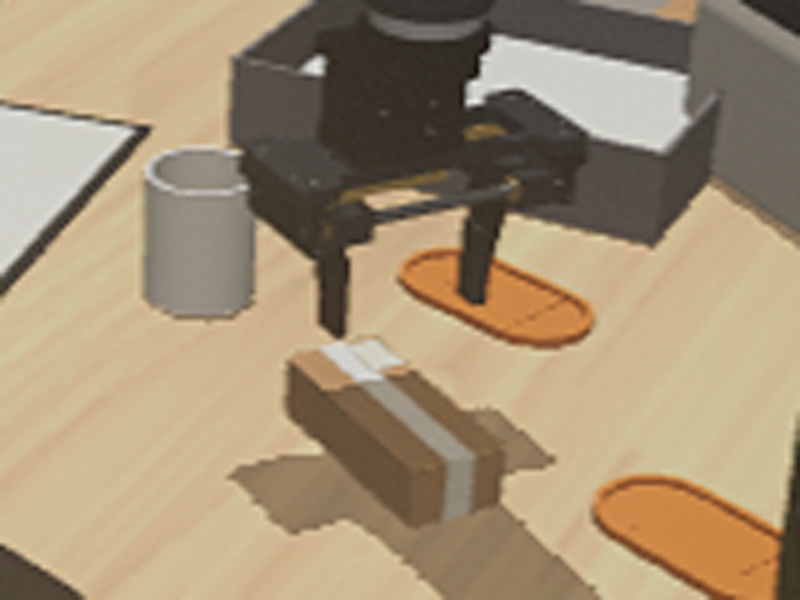

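>>> move_arm(
  moves=[
    [-0.5,15,0,0,0,0],
    [-0.5,30,0,0,0,0],
    [-0.5,42,0,0,0,0],
    [-0.5,52,0,0,0,0],
    [-0.5,64,0,0,0,0],
    [-0.5,76,0,0,0,0],
    [-0.5,83,0,0,0,0],
    [-0.5,86.5,0,0,0,0],
    [-0.5,87,0,0,0,0],
    [-0.5,87,0,0,0,0],
  ],
)

```text
time_s: 31.58
tool_pos: [0.3762, -0.3011, -0.0028]
tool_rot: [-90.0, 0.0, 145.1]
force: [0.7, -0.7, -1.0]
grip_width: 0.0858
```

>>> move_arm(
  moves=[
    [0,0,0,0,0,0],
    [0,0,0,0,0,0],
    [0,0,0,0,0,0],
    [0,0,0,0,0,0],
    [0,0,0,0,0,0],
    [0,0,0,0,0,0],
    [0,0,0,0,0,0],
  ],
  claw=55,
  newtons=30,
)

```text
time_s: 32.17
tool_pos: [0.3766, -0.3006, -0.0027]
tool_rot: [-90.0, 0.0, 145.1]
force: [1.7, 3.7, 4.4]
grip_width: 0.0636
```

```bash
python3 -c "
from h import *
plan(376.4,-300.8,-4,-124.9)
prof('side',0.008,.008,.01,pic='z18.png')
"; python3 b.py z18b.png 2>/dev/null |grep parcel
```

```text
t 32.17 pos [ 376.6 -300.6   -2.7] rot [-9.0040e+01  5.0000e-02  1.4512e+02] grip 63.6 F [1.7 3.7 4.4] q [ 56.  12. -22. 118.   6.  50. -94.]
shift [0.1 1.3 0.2] turn [ 0.  0. -0.]
crop origin 245 145
parcel top 395 [ 373.6 -297.4] [149.2  63.4] -34.8 [ 333.7 -270.8   38.8]
parcel side 465 [ 368.8 -293.6] [143.2  87.2] -25.7 [ 354.8 -280.    40.3]
```

View pics/z18.png

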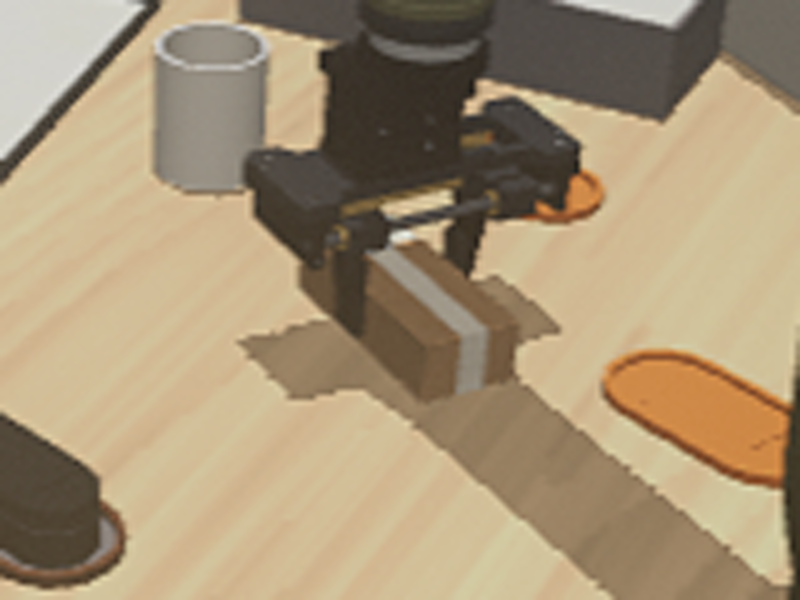

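>>> move_arm(
  moves=[
    [0,-4,0,0,0,0],
    [0,-12,0,0,0,0],
    [0,-28,0,0,0,0],
    [0,-48,0,0,0,0],
    [0,-70,0,0,0,0],
    [0,-92,0,0,0,0],
    [1,-106,-8,0,-1,0],
    [3,-110,-20,0,-2,0],
    [6,-110,-38,0,-4,0],
    [9,-110,-58,0,-6,0],
    [12,-110,-80,0,-9,0],
    [16,-110,-102,0,-11,0],
    [19,-110,-124,0,-13,0],
    [23,-110,-146,0,-16,0],
    [26,-110,-168,0,-18,0],
    [29,-110,-190,0,-21,0],
    [33,-110,-212,0,-23,0],
    [36,-110,-234,0,-25,0],
    [40,-110,-256,0,-28,0],
    [43,-110,-278,0,-30,0],
  ],
)

```text
time_s: 33.98
tool_pos: [0.5, -0.0453, 0.1066]
tool_rot: [-90.0, -0.0, 175.5]
force: [-0.3, 0.5, -2.8]
grip_width: 0.064
```

```bash
python3 -c "
from h import *
plan(621,198,90,-65.3)
"
```

```text
t 33.98 pos [500.  -45.3 106.6] rot [-9.0020e+01 -2.0000e-02  1.7547e+02] grip 64.0 F [-0.3  0.5 -2.8] q [ 39.   8. -39. 110.   5.  64. -97.]
shift [-101.4   16.7 -252.1] turn [  0.  -29.2   0. ]
```

>>> move_arm(
  moves=[
    [-8,0,-20,0,-2,0],
    [-16,0,-40,0,-5,0],
    [-25,0,-61,0,-7,0],
    [-33,0,-82,0,-10,0],
    [-42,0,-103,0,-12,0],
    [-50,0,-124,0,-14,0],
    [-58,0,-145,0,-17,0],
    [-67,0,-166,0,-19,0],
    [-75,0,-187,0,-22,0],
    [-84,0,-208,0,-24,0],
    [-92,0,-228,0,-26,0],
    [-98,0,-243,0,-28,0],
    [-101,10,-250,0,-29,0],
    [-101.5,25,-252,0,-29.2,0],
    [-101.5,32,-252,0,-29.2,0],
    [-101.5,32,-252,0,-29.2,0],
    [-101.5,32,-252,0,-29.2,0],
    [-101.5,32,-252,0,-29.2,0],
  ],
)

```text
time_s: 35.48
tool_pos: [0.6223, 0.1928, 0.0748]
tool_rot: [-90.0, -0.0, -155.8]
force: [0.6, -0.9, -2.3]
grip_width: 0.0638
```

```bash
python3 -c "
from h import *
plan(621,198,0.3,-65.3)
prof('side',0.08,.008,.12,pic='z19.png')
p,d=read_camera('top');cv2.imwrite('pics/z19t.png',cv2.resize(p[70:210,90:290],None,fx=4,fy=4)[:,:,::-1])
"; python3 pbm.py 618.5 202 24.7 74 126 110
```

```text
t 35.48 pos [622.3 192.8  74.8] rot [-8.9950e+01 -2.0000e-02 -1.5578e+02] grip 63.8 F [ 0.6 -0.9 -2.3] q [  14.   31.  -44.   91.   23.   68. -101.]
shift [-1.  74.5 -5.3] turn [-0.  -0.5  0. ]
z-TCP 80 abs 155 17 toolz [-86.  44.] toolx [-34.  31.]
z-TCP 88 abs 163 142 toolz [-90.  87.] toolx [-36.  37.]
z-TCP 96 abs 171 181 toolz [-91.  84.] toolx [-37.  38.]
z-TCP 104 abs 179 219 toolz [-94.  92.] toolx [-37.  38.]
z-TCP 112 abs 187 130 toolz [-98.  92.] toolx [-39.  37.]
crop origin 68 182
side 78.0 26 len [-76.1  71.5] wid [ 2.4 23.3]
side 82.0 86 len [-77.3  70.3] wid [-33.1  25.2]
side 86.0 84 len [-76.6  68.8] wid [-23.4  26.1]
side 90.0 94 len [-77.   71.1] wid [-33.4  32.2]
side 94.0 101 len [-77.2  70.1] wid [-27.6  32.4]
side 98.0 97 len [-77.   70.9] wid [-35.5  32.9]
side 102.0 90 len [-76.7  71.1] wid [-30.9  32. ]
side 106.0 101 len [-77.   71.1] wid [-30.9  32.5]
side 110.0 92 len [-76.7  69. ] wid [-25.7  34.5]
side 114.0 120 len [-77.1  71.6] wid [-34.1  33.6]
side 118.0 414 len [-76.3  68.8] wid [-39.7  32.9]
side 122.0 76 len [-75.6  44.5] wid [-44.9  35.3]
top 106.0 4 len [-50.9 -23.9] wid [-40.1 -39.7]
top 114.0 36 len [-39.1  68.1] wid [-40.5 -27.5]
top 118.0 50 len [-41.2  71.4] wid [-40.  -28.6]
```

View pics/z19.png

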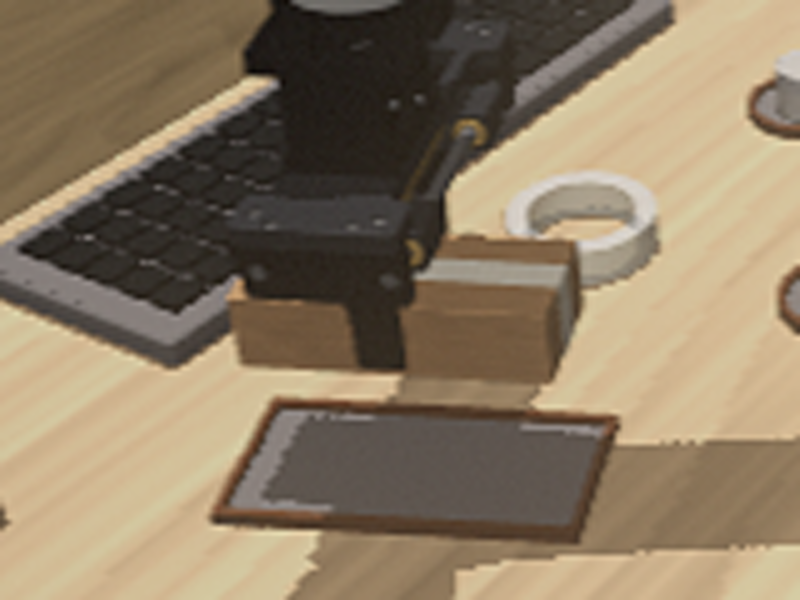

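View pics/z19t.png

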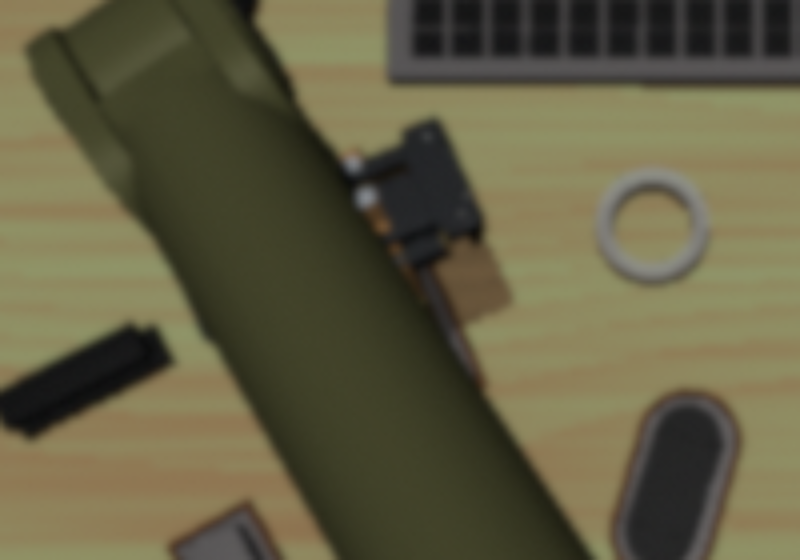

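>>> move_arm(
  moves=[
    [-1.5,10,-3,0,-0.5,0],
    [-2.5,28,-6,0,-0.5,0],
    [-2.5,46,-6,0,-0.5,0],
    [-2.5,58,-6,0,-0.5,0],
    [-2.5,65,-6,0,-0.5,0],
    [-2.5,68,-6,0,-0.5,0],
    [-2.5,69,-6,0,-0.5,0],
    [-2.5,69,-6,0,-0.5,0],
    [-2.5,69,-6,0,-0.5,0],
  ],
)

```text
time_s: 36.43
tool_pos: [0.6227, 0.2009, 0.0068]
tool_rot: [-90.0, 0.1, -155.2]
force: [0.0, 1.5, -2.9]
grip_width: 0.0638
```

```bash
python3 -c "
from h import *
plan(621,198,0.3,-65.3)
prof('side',0.08,.008,.12,pic='z20.png')
"; python3 pbm.py 618.5 202 24.7 10 56 110
```

```text
t 36.43 pos [622.7 200.9   6.8] rot [-8.9980e+01  9.0000e-02 -1.5519e+02] grip 63.8 F [ 0.   1.5 -2.9] q [  12.   35.  -42.   93.   26.   62. -103.]
shift [2.8 6.5 1.9] turn [-0.   0.1 -0.1]
z-TCP 80 abs 87 20 toolz [-87.  43.] toolx [-35.  28.]
z-TCP 88 abs 95 121 toolz [-90.  85.] toolx [-36.  38.]
z-TCP 96 abs 103 158 toolz [-90.  84.] toolx [-35.  38.]
z-TCP 104 abs 111 197 toolz [-94.  82.] toolx [-35.  38.]
z-TCP 112 abs 119 118 toolz [-97.  89.] toolx [-34.  37.]
crop origin 69 207
side 10.0 34 len [-82.   82.7] wid [-31.2  48.4]
side 14.0 71 len [-77.7  73.2] wid [-28.1  32.3]
side 18.0 73 len [-74.   73.7] wid [-18.8  33.9]
side 22.0 96 len [-74.1  74.1] wid [-20.   38.7]
side 26.0 76 len [-73.9  74.5] wid [-8.8 40.2]
side 30.0 94 len [-73.9  75.1] wid [-25.1  40.2]
side 34.0 98 len [-73.7  72.5] wid [-28.8  41.1]
side 38.0 89 len [-73.7  74.9] wid [-15.   39.6]
side 42.0 84 len [-73.7  72. ] wid [-23.3  40.4]
side 46.0 127 len [-73.8  75.4] wid [-31.5  41.2]
side 50.0 374 len [-72.9  72.7] wid [-33.5  39.9]
side 54.0 44 len [-67.2  43. ] wid [-34.9  43.7]
top 42.0 4 len [61.6 73.2] wid [-33.4 -27.3]
top 46.0 21 len [22.8 74.4] wid [-31.7 -22. ]
top 50.0 11 len [28.1 71.6] wid [-32.8 -25.5]
```

View pics/z20.png

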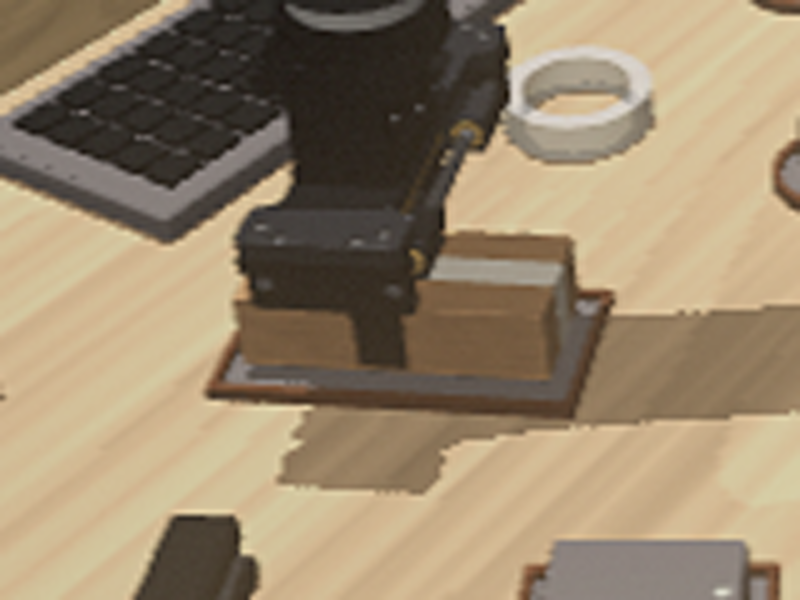

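>>> move_arm(
  moves=[
    [0,2,0,0,0,0],
    [0,4,0,0,0,0],
    [0,5.5,0,0,0,0],
    [0,6,0,0,0,0],
    [0,6,0,0,0,0],
  ],
)

```text
time_s: 37.0
tool_pos: [0.622, 0.2005, 0.0004]
tool_rot: [-90.0, -0.0, -155.2]
force: [-2.3, -1.4, 2.8]
grip_width: 0.0637
```

>>> move_arm(
  moves=[
    [0,0.5,0,0,0,0],
    [0,1,0,0,0,0],
    [0,1,0,0,0,0],
  ],
)

```text
time_s: 37.25
tool_pos: [0.622, 0.2005, 0.0004]
tool_rot: [-90.0, -0.0, -155.2]
force: [-4.9, -2.4, 9.1]
grip_width: 0.0635
```

>>> move_arm(
  moves=[
    [0,-0.8,0,0,0,0],
    [0,-0.8,0,0,0,0],
    [0,-0.8,0,0,0,0],
    [0,-0.8,0,0,0,0],
    [0,-0.8,0,0,0,0],
    [0,-15,0,0,0,0],
    [0,-40,0,0,0,0],
    [0,-70,0,0,0,0],
    [0,-110,0,0,0,0],
    [0,-150,0,0,0,0],
    [0,-180,0,0,0,0],
    [0,-200,0,0,0,0],
    [0,-200,0,0,0,0],
    [0,-200,0,0,0,0],
    [0,-200,0,0,0,0],
  ],
  claw=82,
)

```text
time_s: 38.5
tool_pos: [0.6215, 0.2004, 0.1984]
tool_rot: [-90.0, -0.1, -155.2]
force: [-1.0, 0.6, 0.1]
grip_width: 0.0821
```

```bash
python3 - <<'E'
from h import *
plan(500,0,200,-90)
for n in('top','side'):
    p,d=read_camera(n);cv2.imwrite(f'pics/end_{n}.png',p[:,:,::-1])
p=p[150:400,90:340];cv2.imwrite('pics/end_crop.png',cv2.resize(p,(750,600) if 0 else (600,600),interpolation=cv2.INTER_CUBIC)[:,:,::-1])
E
echo parcel;python3 pbm.py 618.5 202 24.7 10 48 110; echo pb;python3 pbm.py 406.5 301 29.9 12 38 70; echo case;python3 pbm.py 481.5 -15 -17.3 12 44 100; echo tin;python3 pbm.py 648 -185 0 12 38 50
```

```text
t 38.5 pos [621.5 200.4 198.4] rot [-8.9980e+01 -5.0000e-02 -1.5518e+02] grip 82.1 F [-1.   0.6  0.1] q [ 14.  26. -47.  82.  19.  80. -98.]
shift [194.4  -1.4 130.9] turn [-0.  24.8  0. ]
parcel
side 10.0 43 len [-81.5  83.9] wid [-17.6  47.9]
side 14.0 82 len [-74.6  72.5] wid [-30.7  32.5]
side 18.0 96 len [-74.9  72.2] wid [-21.6  32.7]
side 22.0 91 len [-74.3  74.9] wid [-23.4  32.7]
side 26.0 89 len [-74.6  68.1] wid [-22.6  32.9]
side 30.0 93 len [-74.2  70.9] wid [-24.4  32.5]
side 34.0 89 len [-74.9  72.5] wid [-27.   33.3]
side 38.0 101 len [-74.3  74.2] wid [-26.3  31.5]
side 42.0 717 len [-73.6  74.3] wid [-34.7  31.7]
side 46.0 336 len [-72.4  72.6] wid [-31.8  31.8]
top 14.0 10 len [-75.9  55.4] wid [-34.1  -8.6]
top 18.0 13 len [-75.8  44.1] wid [-34.2  -6.3]
top 22.0 8 len [-76.   57.2] wid [-33.6  -4.1]
top 26.0 11 len [-76.3  25.9] wid [-34.2  -1.7]
top 30.0 5 len [-75.1  30.7] wid [-33.9 -21.5]
top 34.0 21 len [-76.4  48.2] wid [-34.   11.2]
top 38.0 183 len [-75.8  74. ] wid [-33.7  12.7]
top 42.0 383 len [-73.7  62.3] wid [-33.8  10.6]
top 46.0 76 len [-72.5  62.
[... 1015 characters left out ...]
 [-58.1  50.3] wid [-26.6  20.8]
top 36.0 392 len [-57.7  55.6] wid [-26.4  23. ]
top 40.0 219 len [-58.4  55. ] wid [-25.6  22. ]
tin
side 12.0 9 len [-19.2  14. ] wid [ 6.  16.8]
side 16.0 16 len [-19.9  11.7] wid [-4.6 17.7]
side 20.0 11 len [-21.   12.9] wid [-8.8 18. ]
side 24.0 15 len [-19.7   8.8] wid [-4.  20.7]
side 28.0 15 len [-21.3  11.7] wid [-4.9 17.4]
side 32.0 51 len [-20.2  20.1] wid [-22.4  18. ]
side 36.0 25 len [-20.4  13.6] wid [-16.   17.7]
top 12.0 6 len [-21. -18.] wid [-13.7   6.5]
top 20.0 4 len [-19.5  -8.3] wid [ 4.4 16. ]
top 28.0 51 len [-21.3  15.5] wid [-21.2  16.8]
top 32.0 87 len [-22.   16.3] wid [-20.9  16.9]
top 36.0 19 len [-19.1  14.4] wid [-20.5  14.3]
```

View pics/end_top.png

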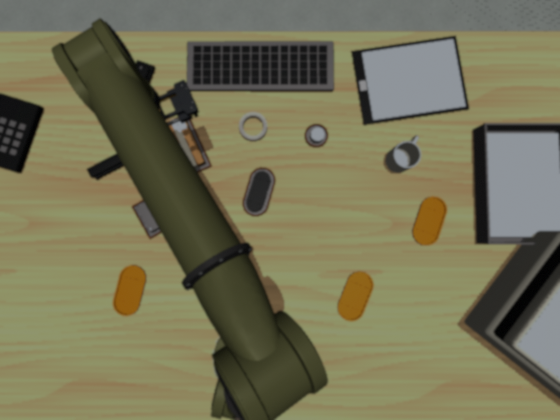

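View pics/end_crop.png

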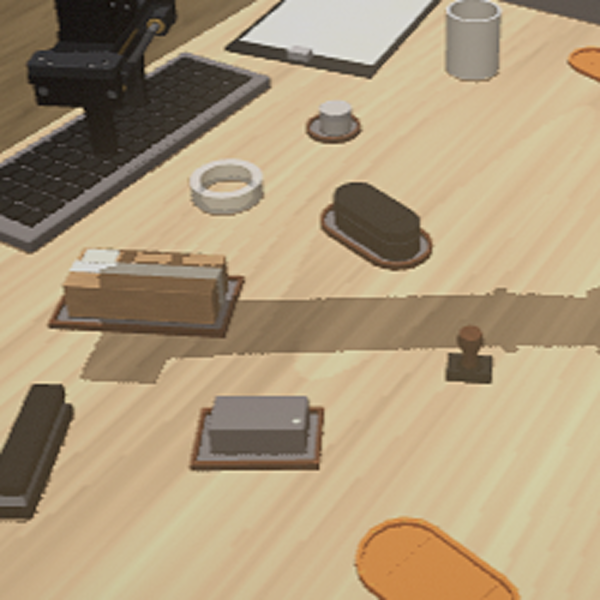

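All four items sit centred in their trays with the tops level at the expected heights: tin (316,135), case (259,192), power bank (150,217) and parcel (186,146) in the top view. The gripper is open and clear of them.

```bash
python3 -c "
from cell import job
print(job.sign_off())"
```

```text
the job is handed in; nothing more can be done
None
```

I took the pile apart from the top down, in the order tin, power bank, spectacle case, parcel. Each one is set down and released in its own tray; the case went into the grey tray with half-round ends at top-view pixel (259,192), not one of the orange look-alikes. I handed the job in after about 39 s.

**Last checks:** the camera measurements put each item within about 3 mm of its tray centre. The tops are at the expected heights (about 33, 33, 39 and 43 mm), so all lie flat inside the rims. The gripper was open and well above everything. In the views I took, nothing had tipped or been knocked, and the forces reported after each move stayed around 13 N or less.

**What disagreed:**
- **Tool position:** the reported position was off from what the cameras saw. The fingertips were about 25 mm higher than reported and about 4–5 mm to the side. Because of this the first grasp closed in the air just above the tin, without touching it. I re-measured the gripper in the pictures and corrected for it from then on; the heights at which each item touched its tray floor confirmed the correction.
- **Object finder:** the trained network once reported the parcel as the tin, so I relied on depth measurements there instead.

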